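# Set a plaster jaw model in the curing box and fold the lid stay shut

## Robot

A 7-joint arm with a two-finger parallel gripper is mounted at the origin on the work surface. World frame = base frame: x ahead of the robot, y to its left, z up, the work surface at z = 0. Lengths are in m, angles in rad, forces in N, time in s.
With the tool pointing down it reaches from about 0.425 to 0.875 m from the base axis. Payload 9.9 kg.
Tool frame: the origin (TCP) lies at the very end of the fingers, on their centre line; the grasp point (between the pads) lies 19 mm behind it; z points along the fingers, y is the direction in which the jaws open and shut (so a half turn about z gives the same grasp; the last joint's range is limited). The gripper opens to 85 mm and grips with 20 to 120 N. Pads are 22 mm wide; open, the fingers measure 114 mm over their backs; the gripper's body (76 mm by 85 mm) begins 54 mm behind the grasp point. The pads swing forward as they close: fully open they stand 13 mm farther back than shut.
Start: joints at [1.085, 0.576, 0.025, 1.437, -0.015, 1.129, -0.057], TCP at [0.264, -0.621, 0.231] pointing down, gripper open.
Joint ranges: [-2.76, 2.76], [-0.34, 2.15], [-1.52, 1.57], [0.19, 2.46], [-1.09, 4.23], [0.17, 1.99], [-2.82, 2.82]. Speed limits (rad/s): [2.22, 2.22, 3.01, 3.01, 3.14, 3.14, 3.14].

## Interface

Orientations are given as a unit quaternion [x, y, z, w].
In Python, from workcell import bot gives the robot as it stands.
- The arm moves only by the shell command python3 -m handwheel 'ROWS' [FORCE]. ROWS is JSON, a list of rows, each a list of 7 numbers: the shift along the tool's x, y, z in m, then the turn, a rotation vector about the tool's x, y, z in degrees, then the opening in per cent of the stroke, from 0 (shut) to 100 (fully open). In form: [[x, y, z, wx, wy, wz, gripper], ...]. A call has 1 to 8 rows; each row shifts and turns the commanded pose from where the row before left it, along the tool's axes as they then stand; what a row does not reach is not made up. A row lasts 1/12 s, in which the tool goes at most 41.7 mm and 7.16 degrees, less where a joint would pass 70% of its speed; a pose out of reach is approached as far as the arm can. A call is refused whole if a number of a shift passes 0.0417 or a number of a turn 7.16, either way. A call with a gripper value outside its range is refused whole. The fingers move at their own pace and stop on an object; FORCE is the grip in N (left out, the last holds). Time passes only in rows, so rows that do not move let the fingers close. It gives the time, the measured TCP pose, the force and the opening at its end, in the units of the state.
- bot.get_state(): the state, without advancing time (a new reading comes with each control period).
- bot.get_image(name): name is "scene" or "top" or "wrist"; returns a dict with "frame" (384x512x3 uint8, blue, green, red), "range_z" (384x512 float32, m along the optical axis (not along the pixel's ray), 0 where there is no reading), "fx", "fy", "cx", "cy" (pixels), "xyz" and "rotation" of the camera in the world; the wrist camera has in their place "mount" (4x4, takes a point from camera to tool coordinates, whose origin is the TCP and whose axes are the flange's). Camera axes: x right, y down, z forward; pixel columns grow to the right and rows downward; lengths in m; the calibration is good to about 2 mm. A picture is of the moment at which its call begins: read the wrist's pose just before it.
- bot.hand_in(): hands the job in, once; it reports no verdict.
Trained networks look in a picture, given as the dict that the camera call returned (one of the last four; its "shot" number tells which), for a name from the list of things; names that differ only in an ending like _2 or _b are one class to them, and where a whole thing is asked for, a point or a joint stands for the part that bears it (a point fixed in the world has none). Each returns a list of dicts, best first, with "confidence" (0 to 1); they miss things now and then, are a little off and sometimes report something else, mostly with a low value. They report only what shows in the picture. A call takes as long as a camera call. They do not tell look-alikes from the thing itself.
- bot.silhouettes(picture, label): "mask" (384x512 bool, what is visible of it) and "point" ([row, column] in pixels, amid what is visible of it).
The state is a dict: "time_s": time; "joint_pos": joint angles; "qvel": joint speeds; "effort": joint torques, N m; "position": TCP position; "orientation": TCP orientation; "ft_force": force on the tool from outside, world axes, zero at the start; "ft_torque": the same for the moment, N m; "grip_width": finger opening in m.
Only numpy, scipy, OpenCV 4.12 (cv2) and the standard library are available. Lean on these libraries where they do the work, as an engineer would, in place of code of your own. Each camera call takes 0.05 s, during which the arm holds its last target.

## Task

Raise the curing box's lid until its folding stay locks and let go, so that the lid stands open on the stay; then set the plaster jaw model (the one with teeth) gently, teeth up, on the box floor and let go of it. Then draw the stay's knee forward so that the lid lifts slightly and the knee folds, and let the lid down under control, without letting it slam, until it is fully shut and released. Leave the other things on the bench where they are.

Things in the scene. Friction and masses are not known exactly. Their poses are not given: they have to be found in the camera images.
- case: Curing box: fixed grey housing 180 mm deep (x), 220 wide (y), 108 high, open on top under a hinged lid. Origin: centre of the underside; x points from the front panel to the hinge, y to the side with the stay, z up. Walls 6 mm; inner floor 35 mm above the origin. Lid hinge axis along y at x = +90, z = 112 mm.
- lid (a joint): Angle of the box lid: 0 shut, grows as it opens. Aluminium plate 180 x 220 x 8 mm, about 0.35 kg, lightly damped. It falls shut unless held or propped by the locked stay. The straight stay stops it at 1.42 rad; on the locked stay it rests at 1.32 rad.
- stay (a joint): Knee angle of the folding stay on the box's +y side: 0 folded (lid shut), 2.74 links straight (lid at its top stop), 3.34 locked past straight. Lid held at its stop a moment: the knee drops past straight by its own weight and locks as the lid sinks 0.1 rad. Moving the lid alone cannot unlock it: the knee must be drawn to the front (case -x). This lifts the lid 0.1 rad; then its weight folds the knee.
- lid_hinge (a point): Point on the lid's hinge axis, at mid width of the box.
- lid_lip (a point): Grip point in the black lip on the middle of the lid's front edge: lip 44 mm wide (along the hinge axis), 14 mm thick, standing 43 mm out from the edge; the point lies 26 mm from the edge, 206 mm from the hinge axis. The lip can turn between fingers that pinch its two 44 mm sides.
- knee_bar (a point): Centre-line point of the steel cross-bar at the stay's knee, 75 mm outside the box wall: bar 14 mm thick, along the hinge axis, 90 mm long to its end cap. It swings on a 76 mm radius about stay_pivot: locked, at 2.38 rad (measured from case -x, upward); lid shut, at 0.04 rad, in front of the pivot. The lid can be lowered all the way by the bar, which then carries its weight (few N).
- stay_pivot (a point): Point on the axis about which the stay's lower link swings (parallel to the hinge axis, fixed to the box), at the same distance from the box wall as knee_bar.
- case_floor (a point): Point on the inner floor of the box, at mid width, 22 mm in front of the middle: a good place for the model, clear of the open lid.
- model: Plaster jaw model: D-shaped base 69 mm long (x), 54 mm wide (y), 24 mm high, with a horseshoe of teeth on top, 35 mm high in all, about 0.16 kg. Origin: on the underside, in the middle; x points to the round front, z up. The straight sides (y = -27 and +27 mm, from x = -34 to +8 mm) are the grip.
- blank: Bystander: plain plaster block without teeth, 72 x 60 x 30 mm. Origin: centre of the underside.
- flask: Bystander: round brass flask, 76 mm across, 46 mm high, with a 90 mm steel strap on top (60 mm high in all). Origin: centre of the underside.
- bowl: Bystander: black mixing bowl, 110 mm across, 75 mm high. Origin: centre of the underside.
- jar: Bystander: jar 60 mm across, 75 mm high. Origin: centre of the underside.
- pliers: Bystander: steel pliers 130 mm long, lying flat. Origin: underside, near the pivot; x points to the jaws.
- wax_spatula: Bystander: plaster spatula with a wooden handle, 170 mm long, lying flat. Origin: on the underside.
Mind the look-alikes: they are no part of the job. What is shaped like the model but green or orange is not meant.

How it is judged:
On the way, in this order (a step that is already met when the one before it is completed fails the run):
1. the lid stands open on the locked stay (stay beyond 3.15 rad, lid beyond 1.25 rad) and the fingers have let go of it (value of joint stay above 3.15 rad and value of joint lid above 1.25 rad and contact force between the fingers and case below 0.2 N), for 0.3 s.
2. the jaw model sits teeth up on the box floor, released, while the lid still stands on the locked stay (value of joint stay above 3.15 rad and value of joint lid above 1.25 rad and x of model in the frame of case between -0.075 and 0.075 m and y of model in the frame of case between -0.095 and 0.095 m and z of model in the frame of case between 0.031 and 0.041 m and angle between model's own z axis and vertical below 0.12 rad and contact force between the fingers and model below 0.2 N and linear speed of model below 0.03 m/s), for 0.2 s.
At the end, for the whole second after the job is handed in: The lid is fully shut (below 0.03 rad) with the stay folded (below 0.15 rad) and let go; the jaw model rests teeth up (within 0.12 rad) on the box floor inside (underside within 6 mm of it) (value of joint lid below 0.03 rad and value of joint stay below 0.15 rad and contact force between the fingers and case below 0.2 N and x of model in the frame of case between -0.075 and 0.075 m and y of model in the frame of case between -0.095 and 0.095 m and z of model in the frame of case between 0.031 and 0.041 m and angle between model's own z axis and vertical below 0.12 rad and linear speed of model below 0.03 m/s); the robot touches nothing.
It fails at once if the lid slams: it turns faster than 2.5 rad/s within the last 0.1 rad before shut (value of joint lid below 0.1 rad and velocity of joint lid below -2.5 rad/s).
It fails at once if the model is dropped into the box (faster than 0.6 m/s inside it) (x of model in the frame of case between -0.075 and 0.075 m and y of model in the frame of case between -0.095 and 0.095 m and z of model in the frame of case below 0.1 m and linear speed of model above 0.6 m/s).
It fails at once if another thing on the bench is pushed more than 25 mm from its place (distance of any of blank, flask, bowl, jar, pliers, wax_spatula from where it was at the start of the episode above 0.025 m).
It also fails if it takes over 72 s, if anything falls off the work surface, if the arm or the gripper's body presses on something with over 40 N, if the wrist force passes 120 N, or if a joint passes its speed limit or range.

## Working session

There is one attempt and no reset: what is moved stays moved. The work goes in short steps, Python scripts to look and compute and a shell command to move; the robot and the scene stay as the last step left them, time stands still between calls to the robot, and variables do not carry over. Pictures are saved under pics/ and viewed, and the job is handed in when it is done.

```bash
ls; mkdir -p pics
cat > h.py <<'E'
import numpy as np,cv2
from workcell import bot
from scipy.spatial.transform import Rotation as R
def cam(p):
    if 'mount' in p:
        return None
    Rm=np.array(p['rotation']); 
    if Rm.size==4: Rm=R.from_quat(Rm).as_matrix()
    return Rm,np.array(p['xyz'])
def pts(p,st=None):
    z=p['range_z'];v,u=np.mgrid[:384,:512]
    c=np.stack([(u-p['cx'])/p['fx']*z,(v-p['cy'])/p['fy']*z,z],-1)
    if 'mount' in p:
        M=np.array(p['mount']);c=c@M[:3,:3].T+M[:3,3]
        return c@R.from_quat(st['orientation']).as_matrix().T+np.array(st['position'])
    Rm,t=cam(p);return c@Rm.T+t
E
python3 - <<'E'
from h import *
s=bot.get_state();print({k:np.round(v,3) for k,v in s.items()})
for n in ['scene','top','wrist']:
    p=bot.get_image(n);cv2.imwrite(f'pics/{n}0.png',p['frame']);np.savez(f'{n}0.npz',P=pts(p,s),f=p['frame'])
    print(n,{k:np.round(p[k],3) for k in p if k not in('frame','range_z')})
    for l in ['case','lid','lid_lip','knee_bar','model','blank','flask','bowl','jar','pliers','wax_spatula'] if n!='wrist' else []:
        P=pts(p,s)
        for d in bot.silhouettes(p,l):
            m=d['mask']&(p['range_z']>0);print(l,round(d['confidence'],2),d['point'],m.sum(),np.round(np.median(P[m],0),3),np.round(P[m].min(0),3),np.round(P[m].max(0),3))
E
```

```text
pics
{'time_s': np.float64(0.0), 'joint_pos': array([ 1.085,  0.577,  0.025,  1.438, -0.015,  1.129, -0.056]), 'qvel': array([ 0.001, -0.001, -0.001, -0.003, -0.002, -0.001,  0.   ]), 'effort': array([-1.0000e-03, -7.6574e+01,  2.2510e+00, -2.8596e+01,  1.6000e-02,
        1.3000e-02,  0.0000e+00]), 'position': array([ 0.264, -0.621,  0.23 ]), 'orientation': array([ 0.98 ,  0.2  , -0.   , -0.001]), 'ft_force': array([-0.088, -0.015, -0.467]), 'ft_torque': array([-0.023, -0.047, -0.022]), 'grip_width': np.float64(0.086)}
scene {'fx': np.float64(431.637), 'fy': np.float64(431.637), 'cx': np.float64(251.124), 'cy': np.float64(192.551), 'xyz': array([ 1.174, -0.639,  0.977]), 'rotation': array([ 0.847,  0.374, -0.155, -0.345]), 'shot': np.int64(1)}
case 0.96 [181.3, 300.5] 5598 [0.601 0.064 0.117] [ 0.347 -0.024 -0.005] [0.686 0.374 0.126]
lid 0.7 [169.1, 300.7] 3514 [0.582 0.084 0.12 ] [ 0.345 -0.023 -0.004] [0.682 0.334 0.126]
lid_lip 0.44 [237.0, 121.6] 315 [ 0.351 -0.395  0.01 ] [ 0.286 -0.453 -0.003] [ 0.406 -0.348  0.017]
knee_bar 0.64 [138.2, 313.2] 109 [0.483 0.255 0.09 ] [ 0.398
[... 2316 characters left out ...]
]
bowl 0.29 [187.2, 206.4] 4155 [0.574 0.095 0.12 ] [ 0.449 -0.018 -0.002] [0.705 0.225 0.13 ]
jar 0.76 [121.4, 269.8] 354 [ 0.789 -0.114  0.071] [ 0.768 -0.145 -0.004] [ 0.856 -0.084  0.082]
pliers 0.8 [258.2, 360.3] 286 [ 0.345 -0.395  0.01 ] [ 0.281 -0.454 -0.008] [ 0.404 -0.347  0.018]
wax_spatula 0.67 [268.6, 146.2] 662 [0.325 0.308 0.004] [ 0.292  0.195 -0.007] [0.357 0.366 0.026]
wrist {'fx': np.float64(294.699), 'fy': np.float64(294.699), 'cx': np.float64(248.519), 'cy': np.float64(196.285), 'mount': array([[-0.   , -0.949, -0.316,  0.082],
       [ 1.   , -0.   , -0.001, -0.   ],
       [ 0.001, -0.316,  0.949, -0.143],
       [ 0.   ,  0.   ,  0.   ,  1.   ]]), 'shot': np.int64(3)}
```

View pics/scene0.png

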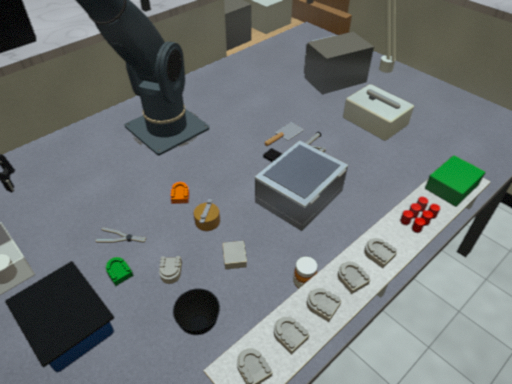

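View pics/top0.png

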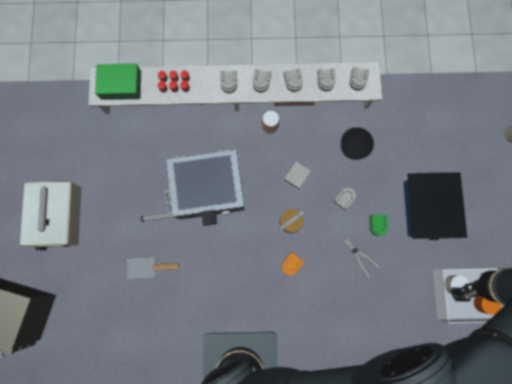

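View pics/wrist0.png

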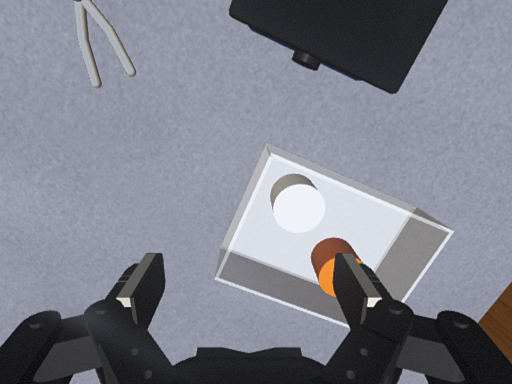

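Run:
```python
import cv2
a=cv2.imread('pics/scene0.png');
x=cv2.resize(a[170:310,80:230],None,fx=4,fy=4,interpolation=cv2.INTER_CUBIC)
cv2.imwrite('pics/c1.png',x)
a=cv2.imread('pics/top0.png');x=cv2.resize(a[120:270,130:280],None,fx=4,fy=4,interpolation=cv2.INTER_CUBIC)
cv2.imwrite('pics/c2.png',x)
```

```text
(no output)
```

View pics/c1.png

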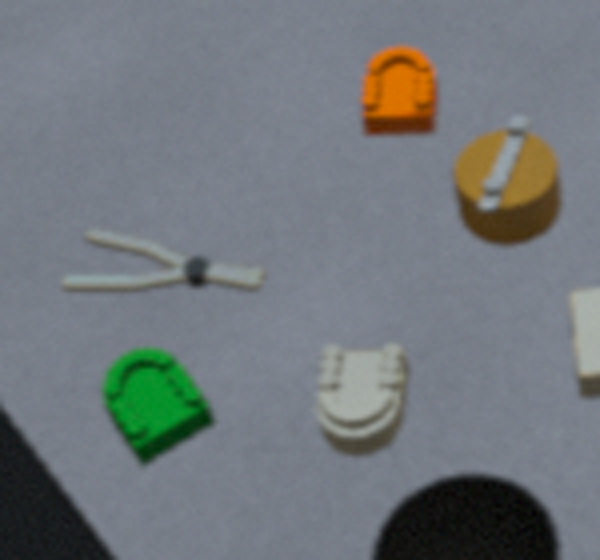

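View pics/c2.png

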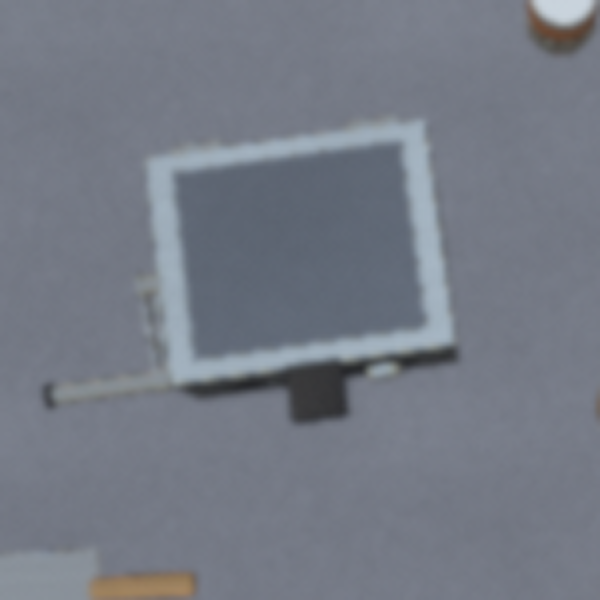

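Jaw-model candidates in the scene view are green (118,270), orange (180,192) and plaster-white (171,268). There are also plaster models on the far shelf, which is out of the way. The white one at (171,268), top view (345,198), fits: it has teeth, is plaster-coloured and stands on the bench, and the crop confirms this. Next I fit the poses.

Run:
```python
from h import *
for n in ['scene','top']:
    P=np.load(n+'0.npz')['P'].reshape(-1,3)
    m=(P[:,2]>.105)&(P[:,2]<.13)&(P[:,0]>.4)&(P[:,0]<.75)&(P[:,1]>-.05)&(P[:,1]<.24)
    Q=P[m];print(n,m.sum(),'zmed',np.median(Q[:,2]))
    q=(Q[:,:2]*1000).astype(np.float32)
    # erode lip: use mask raster
    im=np.zeros((400,400),np.uint8)
    for x,y in q: im[int((x-400)),int(y+100)]=255
    im=cv2.morphologyEx(im,cv2.MORPH_CLOSE,np.ones((9,9)));im=cv2.morphologyEx(im,cv2.MORPH_OPEN,np.ones((75,75)) if 0 else cv2.getStructuringElement(cv2.MORPH_ELLIPSE,(71,71)))
    c=max(cv2.findContours(im,0,2)[0],key=cv2.contourArea);r=cv2.minAreaRect(c);print('rect centre world xy',r[0][1]+400,r[0][0]-100,r[1:],np.round(cv2.boxPoints(r)[:,::-1]+[400,-100]))
    # lip and bar raw
    m=(P[:,2]>.06)&(P[:,2]<.105)&(P[:,0]>.4)&(P[:,0]<.6)&(P[:,1]>.2)&(P[:,1]<.34)
    B=P[m];print('bar',m.sum(),np.round(B[::max(1,len(B)//12)],3).tolist())
    m=(P[:,2]>.10)&(P[:,2]<.13)&(P[:,0]>.4)&(P[:,0]<.475)&(P[:,1]>0)&(P[:,1]<.2)
    B=P[m];print('lip',m.sum(),B.min(0),B.max(0),np.median(B,0))
    # model
    m=(P[:,2]>.012)&(P[:,2]<.05)&(P[:,0]>.49)&(P[:,0]<.59)&(P[:,1]>-.41)&(P[:,1]<-.305)
    B=P[m];r=cv2.minAreaRect((B[:,:2]*1000).astype(np.float32));print('model',m.sum(),r,cv2.boxPoints(r).round().tolist())
    t=B[B[:,2]>.030];print('teeth',len(t),t.mean(0),'zmax',np.percentile(B[:,2],98),'base mean',B[B[:,2]<.028].mean(0))
```

```text
scene 3565 zmed 0.1195103657274662
rect centre world xy 579.8650665283203 95.82266235351562 ((192.19747924804688, 221.62867736816406), 82.92646026611328) [[498. -26.]
 [471. 194.]
 [662. 218.]
 [689.  -2.]]
bar 83 [[0.468, 0.298, 0.093], [0.472, 0.289, 0.091], [0.476, 0.29, 0.09], [0.482, 0.277, 0.096], [0.477, 0.269, 0.093], [0.483, 0.293, 0.084], [0.485, 0.275, 0.09], [0.483, 0.268, 0.088], [0.483, 0.258, 0.09], [0.48, 0.252, 0.087], [0.48, 0.242, 0.089], [0.481, 0.231, 0.091], [0.481, 0.226, 0.089], [0.486, 0.23, 0.086]]
lip 93 [0.44630691 0.05922239 0.10617489] [0.47445005 0.10597433 0.12418888] [0.46184867 0.07965387 0.11924915]
model 470 ((541.7714233398438, -360.1972961425781), (53.88930130004883, 70.14764404296875), 49.22621536254883) [[498.0, -358.0], [551.0, -404.0], [586.0, -363.0], [533.0, -317.0]]
teeth 183 [ 0.54135267 -0.3604541   0.03369374] zmax 0.03674630229548099 base mean [ 0.54449272 -0.35963141  0.02239839]
top 4343 zmed 0.11942472226274337
rect centre world xy 577.0289916992188 97.74617004394531 ((192.57501220703125, 219.6558837890625), 83.48019409179688) [[494. -22.]
 [469. 196.]
 [660. 218.]
 [685.  -0.]]
bar 209 [[0.568, 0.211, 0.097], [0.527, 0.212, 0.09], [0.51, 0.212, 0.1], [0.497, 0.212, 0.101], [0.489, 0.208, 0.091], [0.484, 0.264, 0.09], [0.483, 0.21, 0.093], [0.481, 0.258, 0.089], [0.48, 0.205, 0.087], [0.478, 0.248, 0.09], [0.476, 0.292, 0.089], [0.472, 0.297, 0.096], [0.47, 0.288, 0.081]]
lip 133 [0.44620349 0.06167832 0.10732423] [0.47426596 0.10540185 0.12464311] [0.46128528 0.08354975 0.11969428]
model 318 ((539.64892578125, -357.8599548339844), (52.87602233886719, 69.92100524902344), 48.97394943237305) [[496.0, -355.0], [549.0, -401.0], [583.0, -361.0], [531.0, -315.0]]
teeth 124 [ 0.53922109 -0.35845636  0.03409605] zmax 0.03857706000064939 base mean [ 0.53366766 -0.35291285  0.02359673]
```

Run:
```python
from h import *
a=np.radians(6.8);ex=np.array([np.cos(a),np.sin(a)]);ey=np.array([-ex[1],ex[0]])
for n in ['scene','top']:
    P=np.load(n+'0.npz')['P'].reshape(-1,3)
    o=np.array([.5785,.0968]);L=np.c_[(P[:,:2]-o)@ex,(P[:,:2]-o)@ey,P[:,2]]*1000
    m=(L[:,2]>100)&(L[:,2]<130)&(abs(L[:,1])<150)&(abs(L[:,0])<170);Q=L[m]
    for lo in range(-120,120,20):
        k=Q[(Q[:,1]>=lo)&(Q[:,1]<lo+20)];k2=k[k[:,2]>112]
        print(n,lo,len(k),'x',np.round(k2[:,0].min() if len(k2) else 0),np.round(k2[:,0].max() if len(k2) else 0),end=' | ')
    for lo in range(-80,90,20):
        k=Q[(Q[:,0]>=lo)&(Q[:,0]<lo+20)&(Q[:,2]>112)];print('\n',lo,np.round([k[:,1].min(),k[:,1].max()]),end='')
    k=Q[(Q[:,0]<-103)];print('\nlip',np.round([k.min(0),k.max(0),np.median(k,0)]))
    k=L[(L[:,2]>75)&(L[:,2]<105)&(L[:,1]>140)&(L[:,1]<230)&(abs(L[:,0])<140)];print('bar',np.round([k.min(0),k.max(0),np.median(k,0)]))
    k=L[(L[:,2]>70)&(L[:,2]<112)&(L[:,1]>112)&(L[:,1]<135)&(abs(L[:,0])<140)];print('stay',np.round(k[::6]).tolist())
```

```text
scene -120 357 x -89.0 91.0 | scene -100 389 x -88.0 98.0 | scene -80 316 x -87.0 99.0 | scene -60 310 x -86.0 98.0 | scene -40 336 x -130.0 92.0 | scene -20 373 x -131.0 91.0 | scene 0 347 x -132.0 91.0 | scene 20 293 x -115.0 93.0 | scene 40 280 x -89.0 98.0 | scene 60 273 x -87.0 98.0 | scene 80 217 x -88.0 97.0 | scene 100 144 x -89.0 91.0 | 
 -80 [-111.  110.]
 -60 [-113.  112.]
 -40 [-112.  127.]
 -20 [-112.  129.]
 0 [-112.  112.]
 20 [-110.  111.]
 40 [-112.  111.]
 60 [-110.  112.]
 80 [-109.  110.]
lip [[-132.  -24.  106.]
 [-103.   22.  124.]
 [-116.   -7.  119.]]
bar [[-91. 140.  80.]
 [-69. 214.  96.]
 [-77. 178.  90.]]
stay [[-49.0, 125.0, 103.0], [-29.0, 122.0, 112.0], [-21.0, 123.0, 107.0]]
top -120 168 x -86.0 91.0 | top -100 372 x -88.0 97.0 | top -80 381 x -88.0 98.0 | top -60 381 x -88.0 98.0 | top -40 373 x -124.0 90.0 | top -20 462 x -131.0 92.0 | top 0 462 x -132.0 92.0 | top 20 380 x -121.0 91.0 | top 40 373 x -89.0 98.0 | top 60 390 x -88.0 96.0 | top 80 371 x -89.0 98.0 | top 100 213 x -88.0 91.0 | 
 -80 [-109.  110.]
 -60 [-109.  110.]
 -40 [-109.  124.]
 -20 [-108.  128.]
 0 [-109.  111.]
 20 [-109.  111.]
 40 [-109.  111.]
 60 [-108.  111.]
 80 [-107.  111.]
lip [[-132.  -22.  107.]
 [-103.   22.  126.]
 [-117.    0.  120.]]
bar [[-88. 140.  76.]
 [-71. 213.  97.]
 [-80. 179.  90.]]
stay [[3.0, 114.0, 97.0], [-15.0, 118.0, 91.0], [-27.0, 127.0, 110.0], [-27.0, 119.0, 88.0], [-36.0, 126.0, 106.0], [-37.0, 120.0, 90.0], [-41.0, 118.0, 88.0], [-48.0, 125.0, 102.0], [-50.0, 119.0, 86.0], [-57.0, 123.0, 99.0], [-60.0, 122.0, 93.0], [-63.0, 116.0, 90.0], [-70.0, 122.0, 96.0], [-73.0, 117.0, 91.0], [-76.0, 117.0, 93.0], [-79.0, 118.0, 94.0], [-82.0, 118.0, 91.0], [-86.0, 121.0, 96.0], [-88.0, 120.0, 87.0]]
```

```bash
cat >> h.py <<'E'
ORG=np.array([.580,.0975]);YAW=6.8
def cw(x,y,z):
    a=np.radians(YAW);return np.array([ORG[0]+x*np.cos(a)-y*np.sin(a),ORG[1]+x*np.sin(a)+y*np.cos(a),z])
def down(phi): # tool down, tool x at angle phi deg
    a=np.radians(phi);x=np.array([np.cos(a),np.sin(a),0]);z=np.array([0,0,-1.]);return np.stack([x,np.cross(z,x),z],1)
def plan(wps,g,step=.036,ang=6.5,s=None):
    """wps: list of (pos,Rmat); prints rows"""
    s=s or bot.get_state();p=np.array(s['position']);M=R.from_quat(s['orientation']).as_matrix();rows=[]
    for pos,T in wps:
        d=np.linalg.norm(np.array(pos)-p);a=np.degrees(R.from_matrix(M.T@T).magnitude());n=max(1,int(np.ceil(max(d/step,a/ang))))
        p0=p.copy();M0=M.copy();rv=R.from_matrix(M0.T@T).as_rotvec()
        for i in range(1,n+1):
            tp=p0+(np.array(pos)-p0)*i/n;TM=M0@R.from_rotvec(rv*i/n).as_matrix()
            dx=np.round(M.T@(tp-p),3);w=np.round(np.degrees(R.from_matrix(M.T@TM).as_rotvec()),1)
            w=np.where(abs(w)<.15,0,w)
            p=p+M@dx;M=M@R.from_rotvec(np.radians(w)).as_matrix()
            rows.append([*(dx+0).tolist(),*(w+0).tolist(),g])
    for i in range(0,len(rows),8):print(str(rows[i:i+8]).replace(' ','').replace('-0.0,','0,').replace('0.0,','0,'))
    return rows
E
python3 - <<'E'
from h import *
s=bot.get_state()
x=R.from_quat(s['orientation']).as_matrix();print(np.round(x,3))
t=cw(-.118,0,.30);print(t)
plan([((.46,-.33,.24),down(105)),(tuple(t),down(186.8))],100)
E
```

```text
[[ 0.92   0.391  0.   ]
 [ 0.391 -0.92   0.   ]
 [ 0.     0.    -1.   ]]
[0.46283007 0.08352833 0.3       ]
[[0.023,-0.015,-0.001,0,0,-6.3,100],[0.024,-0.012,0,0,0,-6.3,100],[0.025,-0.009,-0.001,0,0,-6.3,100],[0.026,-0.007,-0.001,0,0,-6.3,100],[0.027,-0.004,0,0,0,-6.3,100],[0.027,0,-0.001,0,0,-6.3,100],[0.027,0.002,-0.001,0,0,-6.3,100],[0.026,0.005,0,0,0,-6.3,100]]
[[0.026,0.008,-0.001,0,0,-6.4,100],[0.025,0.011,-0.001,0,0,-6.3,100],[0.023,0.014,0,0,0,-6.3,100],[0.022,0.016,-0.001,0,0,-6.3,100],[0.02,0.018,-0.001,0,0,-6.3,100],[0.031,0.008,-0.005,0,0,-6.3,100],[0.029,0.012,-0.004,0,0,-6.3,100],[0.028,0.015,-0.005,0,0,-6.3,100]]
[[0.026,0.018,-0.004,0,0,-6.3,100],[0.025,0.021,-0.005,0,0,-6.3,100],[0.021,0.023,-0.005,0,0,-6.2,100],[0.019,0.025,-0.004,0,0,-6.3,100],[0.017,0.028,-0.005,0,0,-6.3,100],[0.013,0.029,-0.004,0,0,-6.3,100],[0.01,0.03,-0.005,0,0,-6.3,100],[0.006,0.031,-0.005,0,0,-6.3,100]]
[[0.003,0.032,-0.004,0,0,-6.3,100],[-0.001,0.032,-0.005,0,0,-6.3,100]]
```

```bash
python3 -m handwheel '[[0.023,-0.015,-0.001,0,0,-6.3,100],[0.024,-0.012,0,0,0,-6.3,100],[0.025,-0.009,-0.001,0,0,-6.3,100],[0.026,-0.007,-0.001,0,0,-6.3,100],[0.027,-0.004,0,0,0,-6.3,100],[0.027,0,-0.001,0,0,-6.3,100],[0.027,0.002,-0.001,0,0,-6.3,100],[0.026,0.005,0,0,0,-6.3,100]]' 40
python3 -m handwheel '[[0.026,0.008,-0.001,0,0,-6.4,100],[0.025,0.011,-0.001,0,0,-6.3,100],[0.023,0.014,0,0,0,-6.3,100],[0.022,0.016,-0.001,0,0,-6.3,100],[0.02,0.018,-0.001,0,0,-6.3,100]]'
python3 - <<'E'
from h import *
t=cw(-.118,0,.30)
plan([(tuple(t),down(186.8))],100)
E
```

```text
time_s: 1.92
position: [0.3851, -0.4412, 0.2367]
orientation: [0.8, 0.6, 0.0, 0.0]
ft_force: [0.2, -0.2, 0.5]
grip_width: 0.0853
time_s: 2.33
position: [0.4607, -0.3288, 0.2405]
orientation: [0.607, 0.795, -0.0, 0.0]
ft_force: [-0.0, 0.1, -0.1]
grip_width: 0.0853
[[0.031,0.009,-0.005,0,0,-6.3,100],[0.029,0.011,-0.004,0,0,-6.2,100],[0.028,0.015,-0.005,0,0,-6.3,100],[0.026,0.018,-0.004,0,0,-6.3,100],[0.024,0.021,-0.005,0,0,-6.2,100],[0.022,0.023,-0.005,0,0,-6.3,100],[0.019,0.025,-0.004,0,0,-6.3,100],[0.016,0.028,-0.005,0,0,-6.2,100]]
[[0.013,0.029,-0.004,0,0,-6.3,100],[0.01,0.03,-0.005,0,0,-6.3,100],[0.006,0.031,-0.004,0,0,-6.2,100],[0.003,0.031,-0.005,0,0,-6.3,100],[0,0.032,-0.005,0,0,-6.3,100]]
```

```bash
python3 -m handwheel '[[0.031,0.009,-0.005,0,0,-6.3,100],[0.029,0.011,-0.004,0,0,-6.2,100],[0.028,0.015,-0.005,0,0,-6.3,100],[0.026,0.018,-0.004,0,0,-6.3,100],[0.024,0.021,-0.005,0,0,-6.2,100],[0.022,0.023,-0.005,0,0,-6.3,100],[0.019,0.025,-0.004,0,0,-6.3,100],[0.016,0.028,-0.005,0,0,-6.2,100]]'
python3 -m handwheel '[[0.013,0.029,-0.004,0,0,-6.3,100],[0.01,0.03,-0.005,0,0,-6.3,100],[0.006,0.031,-0.004,0,0,-6.2,100],[0.003,0.031,-0.005,0,0,-6.3,100],[0,0.032,-0.005,0,0,-6.3,100]]'
python3 - <<'E'
from h import *
s=bot.get_state();p=bot.get_image('wrist');P=pts(p,s);cv2.imwrite('pics/w1.png',p['frame'])
print(s['joint_pos'])
a=np.radians(YAW);ex=np.array([np.cos(a),np.sin(a)]);ey=np.array([-ex[1],ex[0]])
L=np.dstack([(P[...,:2]-ORG)@ex,(P[...,:2]-ORG)@ey,P[...,2]])*1000
L=L.reshape(-1,3);k=L[(L[:,2]>105)&(L[:,2]<135)&(L[:,0]<-98)&(L[:,0]>-150)&(abs(L[:,1])<60)]
print(np.round([k.min(0),k.max(0),np.median(k,0)]) if len(k) else 0)
plan([(tuple(cw(-.118,0,.097)),down(186.8))],100,s=s)
E
```

```text
time_s: 3.0
position: [0.4623, -0.0747, 0.2777]
orientation: [0.213, 0.977, -0.0, 0.0]
ft_force: [0.6, -0.8, -0.4]
grip_width: 0.0853
time_s: 3.42
position: [0.4639, 0.0834, 0.3008]
orientation: [-0.059, 0.998, -0.0, 0.0]
ft_force: [1.0, 0.2, 0.5]
grip_width: 0.0856
[ 0.40265736  0.28940875 -0.88574126  1.81912843  0.24560484  1.14735416
  1.12467234]
[[-132.  -22.  109.]
 [ -98.   22.  123.]
 [-117.   -0.  121.]]
[[0,0,0.034,0,0,0,100],[0,0,0.034,0,0,0,100],[0.001,0,0.034,0,0,0,100],[0,0,0.034,0,0,0,100],[0,0,0.034,0,0,0,100],[0,0,0.034,0,0,0,100]]
```

View pics/w1.png

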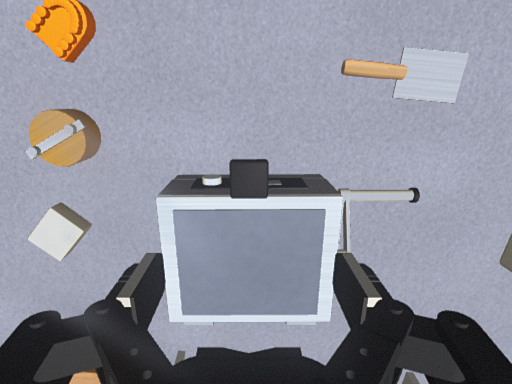

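```bash
python3 -m handwheel '[[0,0,0.034,0,0,0,72],[0.001,0,0.034,0,0,0,72],[0.001,0,0.034,0,0,0,72],[0.001,0,0.034,0,0,0,72],[0.001,0,0.034,0,0,0,72],[0,0,0.032,0,0,0,72],[0,0,0,0,0,0,72]]'
python3 - <<'E'
from h import *
s=bot.get_state();p=bot.get_image('wrist');cv2.imwrite('pics/w2.png',p['frame'])
M=np.array(s['position'])-cw(-.121,0,.1);print(M,s['grip_width'])
E
```

```text
time_s: 4.05
position: [0.4573, 0.0806, 0.0941]
orientation: [-0.057, 0.998, -0.0, -0.004]
ft_force: [-0.2, -0.4, 0.1]
grip_width: 0.0614
[-0.00252214 -0.00260853 -0.00594958] 0.06140363293096818
```

View pics/w2.png

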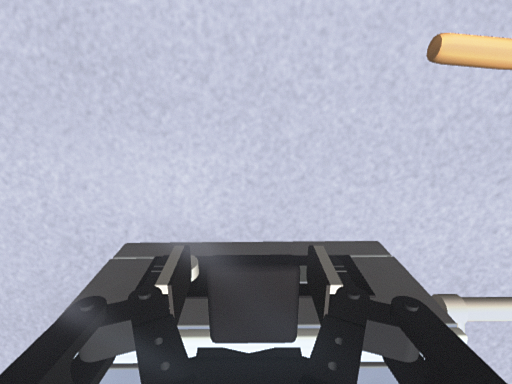

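```bash
python3 -m handwheel '[[0,0.002,-0.005,0,0,0,72],[0,0,0,0,0,0,30],[0,0,0,0,0,0,30],[0,0,0,0,0,0,30],[0,0,0,0,0,0,30],[0,0,0,0,0,0,30]]' 40
python3 - <<'E'
from h import *
s=bot.get_state();p=np.array(s['position']);print(p,s['ft_force'])
a=np.radians(YAW);ex=np.array([np.cos(a),np.sin(a),0]);ey=np.array([-ex[1],ex[0],0])
o=np.array([*ORG,0]);print('case',(p-o)@ex,(p-o)@ey)
# arc
h=np.array([.090,.112]); c0=np.array([(p-o)@ex,p[2]])-h   # TCP rel hinge; lip point ang ~0
off=c0-np.array([c0[0],0]) ; r=-c0[0];print('r',r,'off z',c0[1])
prev=np.array([-r,0]);n=22
for i in range(1,n+1):
    th=1.40*i/n;q=np.array([-r*np.cos(th),r*np.sin(th)]);d=q-prev;dd=np.round([-d[0],-d[1]],3);prev=prev+[-dd[0],-dd[1]]
    print([dd[0],0,dd[1]],end=' ')
E
```

```text
time_s: 4.6
position: [0.4615, 0.0832, 0.106]
orientation: [-0.057, 0.998, -0.001, 0.002]
ft_force: [-0.9, -4.3, 14.3]
grip_width: 0.0431
[0.46153388 0.08317697 0.10602487] [-0.87685135 -4.31605388 14.30711616]
case -0.11932867051334785 -0.0001954211641711286
r 0.20932867051334786 off z -0.005975127817709369
[np.float64(-0.0), 0, np.float64(-0.013)] [np.float64(-0.002), 0, np.float64(-0.014)] [np.float64(-0.002), 0, np.float64(-0.013)] [np.float64(-0.003), 0, np.float64(-0.013)] [np.float64(-0.004), 0, np.float64(-0.012)] [np.float64(-0.004), 0, np.float64(-0.013)] [np.float64(-0.005), 0, np.float64(-0.012)] [np.float64(-0.007), 0, np.float64(-0.012)] [np.float64(-0.006), 0, np.float64(-0.011)] [np.float64(-0.008), 0, np.float64(-0.011)] [np.float64(-0.008), 0, np.float64(-0.011)] [np.float64(-0.009), 0, np.float64(-0.01)] [np.float64(-0.01), 0, np.float64(-0.009)] [np.float64(-0.01), 0, np.float64(-0.009)] [np.float64(-0.01), 0, np.float64(-0.008)] [np.float64(-0.011), 0, np.float64(-0.007)] [np.float64(-0.012), 0, np.float64(-0.007)] [np.float64(-0.012), 0, np.float64(-0.006)] [np.float64(-0.012), 0, np.float64(-0.005)] [np.float64(-0.013), 0, np.float64(-0.004)] [np.float64(-0.013), 0, np.float64(-0.004)] [np.float64(-0.013), 0, np.float64(-0.002)]
```

```bash
python3 -m handwheel '[[0,0,-0.013,0,0,0,30],[-0.002,0,-0.014,0,0,0,30],[-0.002,0,-0.013,0,0,0,30],[-0.003,0,-0.013,0,0,0,30],[-0.004,0,-0.012,0,0,0,30],[-0.004,0,-0.013,0,0,0,30]]'
python3 - <<'E'
from h import *
s=bot.get_state();p=np.array(s['position']);a=np.radians(YAW);o=np.array([*ORG,0]);ex=np.array([np.cos(a),np.sin(a),0]);print((p-o)@ex,p[2],np.hypot((p-o)@ex-.09,p[2]-.106))
p=bot.get_image('scene');cv2.imwrite('pics/s1.png',cv2.resize(p['frame'][80:260,200:400],None,fx=3,fy=3))
E
```

```text
time_s: 5.1
position: [0.4773, 0.0851, 0.1839]
orientation: [-0.056, 0.998, 0.0, 0.003]
ft_force: [12.0, -1.1, -10.1]
grip_width: 0.0428
-0.10344829579945551 0.1839124520537489 0.20854877926456764
```

View pics/s1.png

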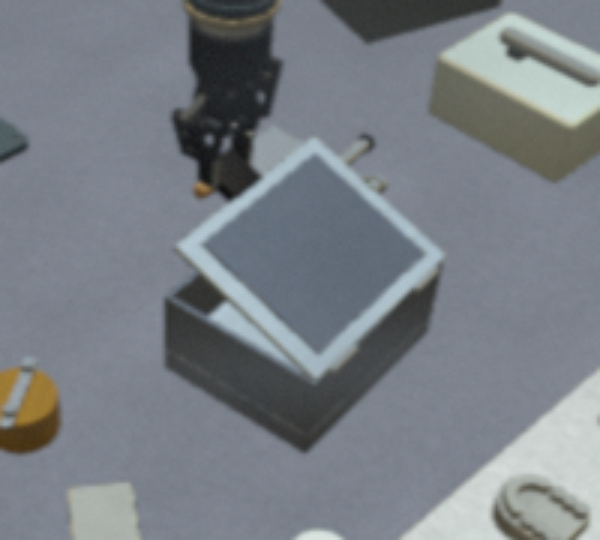

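```bash
python3 -m handwheel '[[-0.006,0,-0.012,0,0,0,30],[-0.008,0,-0.012,0,0,0,30],[-0.007,0,-0.011,0,0,0,30],[-0.008,0,-0.011,0,0,0,30],[-0.008,0,-0.011,0,0,0,30],[-0.009,0,-0.010,0,0,0,30],[-0.010,0,-0.009,0,0,0,30],[-0.010,0,-0.009,0,0,0,30]]'
python3 - <<'E'
from h import *
s=bot.get_state();p=np.array(s['position']);a=np.radians(YAW);o=np.array([*ORG,0]);ex=np.array([np.cos(a),np.sin(a),0]);x=(p-o)@ex-.09;z=p[2]-.106;print(x,z,np.hypot(x,z),np.arctan2(z,-x))
E
```

```text
time_s: 5.82
position: [0.5409, 0.0929, 0.2682]
orientation: [-0.057, 0.998, 0.0, 0.001]
ft_force: [6.0, 2.1, -12.4]
grip_width: 0.0425
-0.12941394672788387 0.16219721894726258 0.2074991745571866 0.8973492931963701
```

```bash
python3 -m handwheel '[[-0.010,0,-0.008,0,0,0,30],[-0.011,0,-0.007,0,0,0,30],[-0.012,0,-0.007,0,0,0,30],[-0.012,0,-0.006,0,0,0,30],[-0.012,0,-0.005,0,0,0,30],[-0.013,0,-0.004,0,0,0,30],[-0.012,0,-0.003,0,0,0,30],[-0.008,0,-0.002,0,0,0,30]]'
python3 - <<'E'
from h import *
s=bot.get_state();p=np.array(s['position']);a=np.radians(YAW);o=np.array([*ORG,0]);ex=np.array([np.cos(a),np.sin(a),0]);x=(p-o)@ex-.09;z=p[2]-.106;print(x,z,np.hypot(x,z),np.arctan2(z,-x))
E
```

```text
time_s: 6.48
position: [0.6299, 0.1038, 0.3105]
orientation: [-0.057, 0.998, 0.001, 0.001]
ft_force: [-2.3, 1.7, -1.3]
grip_width: 0.0426
-0.039747078709170096 0.20453630933248118 0.20836250166780343 1.3788607649186866
```

Push gently to the stop, watching the force.

```bash
python3 -m handwheel '[[-0.005,0,-0.001,0,0,0,30],[-0.004,0,0,0,0,0,30],[0,0,0,0,0,0,30]]'
python3 -m handwheel '[[-0.003,0,0,0,0,0,30],[0,0,0,0,0,0,30],[0,0,0,0,0,0,30]]'
python3 - <<'E'
from h import *
s=bot.get_state();p=np.array(s['position']);a=np.radians(YAW);o=np.array([*ORG,0]);ex=np.array([np.cos(a),np.sin(a),0]);x=(p-o)@ex-.09;z=p[2]-.106;print(x,z,np.hypot(x,z),np.arctan2(z,-x))
p=bot.get_image('scene');cv2.imwrite('pics/s2.png',cv2.resize(p['frame'][80:260,200:400],None,fx=3,fy=3))
E
```

```text
time_s: 6.73
position: [0.6391, 0.105, 0.3119]
orientation: [-0.057, 0.998, 0.001, 0.001]
ft_force: [-2.0, 0.6, 7.5]
grip_width: 0.0424
time_s: 6.98
position: [0.6416, 0.1052, 0.3121]
orientation: [-0.057, 0.998, 0.001, 0.002]
ft_force: [-1.9, 1.4, 9.1]
grip_width: 0.0425
-0.027876392488499886 0.20611367113541473 0.2079902369994582 1.43636437596396
```

View pics/s2.png

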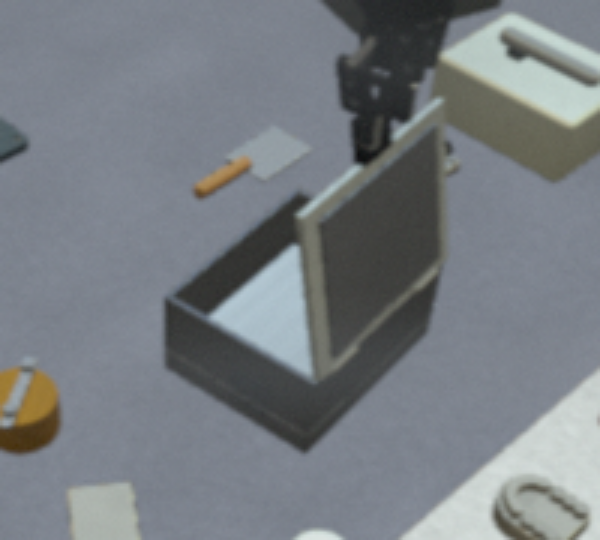

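```bash
python3 -m handwheel '[[-0.003,0,0.002,0,0,0,30],[0,0,0,0,0,0,30]]'
python3 -m handwheel '[[-0.003,0,0.001,0,0,0,30],[0,0,0,0,0,0,30],[0,0,0,0,0,0,30]]'
python3 - <<'E'
from h import *
p=bot.get_image('top');cv2.imwrite('pics/t2.png',cv2.resize(p['frame'][120:270,130:280],None,fx=4,fy=4))
P=pts(p)[120:270,130:280];a=np.radians(YAW)
ex=np.array([np.cos(a),np.sin(a)]);ey=np.array([-ex[1],ex[0]])
L=np.dstack([(P[...,:2]-ORG)@ex,(P[...,:2]-ORG)@ey,P[...,2]]).reshape(-1,3)*1000
k=L[(L[:,1]>135)&(L[:,1]<215)&(L[:,2]>60)&(L[:,2]<200)&(abs(L[:,0])<150)];print(np.round(k[::4]).tolist())
E
```

```text
time_s: 7.2
position: [0.6455, 0.1057, 0.312]
orientation: [-0.057, 0.998, 0.001, 0.003]
ft_force: [-2.8, -0.3, 19.3]
grip_width: 0.0428
time_s: 7.45
position: [0.6487, 0.1062, 0.3121]
orientation: [-0.057, 0.998, 0.001, 0.004]
ft_force: [-3.2, -1.9, 24.7]
grip_width: 0.0424
[[32.0, 145.0, 152.0], [31.0, 163.0, 153.0], [29.0, 150.0, 155.0], [27.0, 138.0, 156.0], [30.0, 181.0, 155.0], [28.0, 168.0, 159.0], [27.0, 156.0, 157.0], [25.0, 144.0, 158.0], [30.0, 209.0, 160.0], [29.0, 198.0, 157.0], [28.0, 186.0, 156.0], [26.0, 174.0, 157.0], [24.0, 163.0, 156.0], [23.0, 151.0, 154.0], [22.0, 140.0, 153.0], [28.0, 207.0, 157.0], [25.0, 195.0, 159.0], [25.0, 184.0, 155.0], [23.0, 172.0, 154.0], [22.0, 161.0, 151.0], [19.0, 148.0, 156.0], [18.0, 136.0, 156.0], [25.0, 205.0, 154.0], [22.0, 193.0, 157.0], [20.0, 180.0, 159.0], [20.0, 170.0, 155.0], [18.0, 158.0, 154.0], [21.0, 207.0, 159.0], [19.0, 195.0, 160.0], [18.0, 184.0, 157.0], [19.0, 212.0, 155.0], [18.0, 201.0, 152.0], [16.0, 207.0, 153.0]]
```

View pics/t2.png

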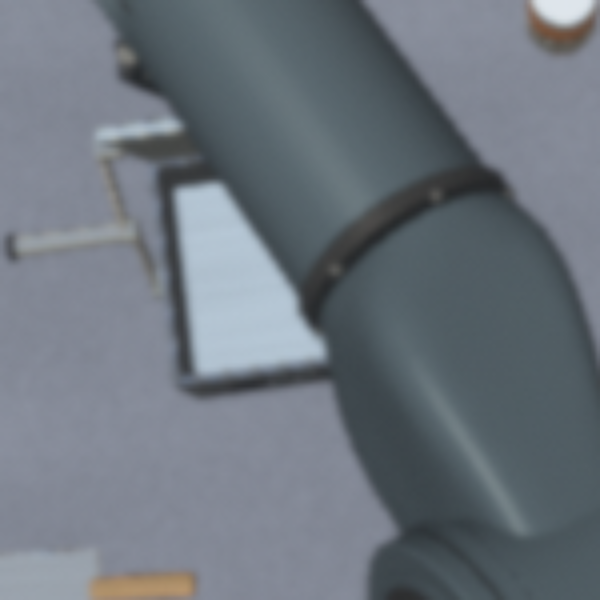

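```bash
python3 -m handwheel '[[-0.003,0,-0.003,0,0,0,30],[-0.002,0,0,0,0,0,30],[0,0,0,0,0,0,30],[0,0,0,0,0,0,30]]'
python3 - <<'E'
from h import *
p=bot.get_image('top');cv2.imwrite('pics/t3.png',cv2.resize(p['frame'][120:270,130:280],None,fx=4,fy=4))
P=pts(p)[120:270,130:280];a=np.radians(YAW)
ex=np.array([np.cos(a),np.sin(a)]);ey=np.array([-ex[1],ex[0]])
L=np.dstack([(P[...,:2]-ORG)@ex,(P[...,:2]-ORG)@ey,P[...,2]]).reshape(-1,3)*1000
k=L[(L[:,1]>135)&(L[:,1]<215)&(L[:,2]>60)&(L[:,2]<200)&(abs(L[:,0])<150)];print(len(k),np.round(np.median(k,0)))
k=L[(L[:,1]>85)&(L[:,1]<113)&(L[:,2]>230)&(L[:,2]<310)&(abs(L[:,0])<150)];print(len(k),np.round(np.median(k,0)),np.round(k[::5]).tolist())
E
```

```text
time_s: 7.83
position: [0.6526, 0.1066, 0.3128]
orientation: [-0.057, 0.998, 0.001, 0.002]
ft_force: [-5.1, -0.1, 16.3]
grip_width: 0.0425
125 [ 37. 175. 149.]
53 [ 64.  98. 286.] [[73.0, 89.0, 277.0], [67.0, 108.0, 290.0], [65.0, 95.0, 290.0], [64.0, 106.0, 290.0], [63.0, 93.0, 286.0], [61.0, 104.0, 287.0], [61.0, 92.0, 281.0], [63.0, 105.0, 272.0], [66.0, 95.0, 253.0], [64.0, 105.0, 256.0], [67.0, 95.0, 239.0]]
```

View pics/t3.png

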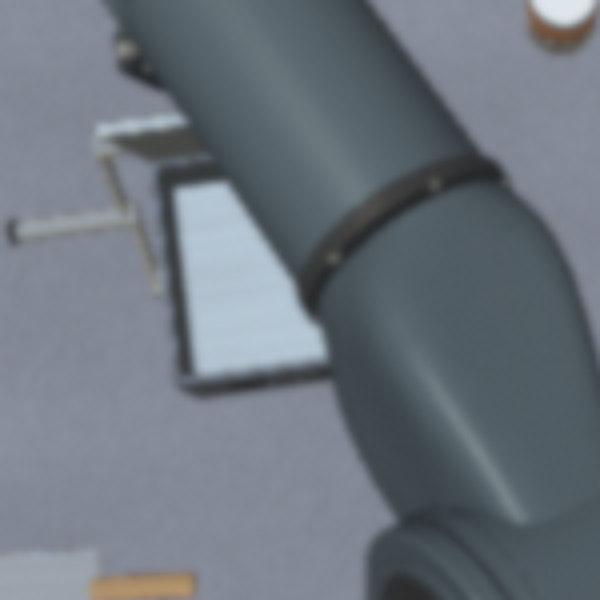

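```bash
python3 -m handwheel '[[-0.001,0,0,0,0,0,30],[0,0,0,0,0,0,30],[0,0,0,0,0,0,30],[0,0,0,0,0,0,30],[0.004,0,0,0,0,0,30],[0.004,0,0,0,0,0,30],[0,0,0,0,0,0,30]]'
python3 - <<'E'
from h import *
p=bot.get_image('top')
P=pts(p)[120:270,130:280];a=np.radians(YAW)
ex=np.array([np.cos(a),np.sin(a)]);ey=np.array([-ex[1],ex[0]])
L=np.dstack([(P[...,:2]-ORG)@ex,(P[...,:2]-ORG)@ey,P[...,2]]).reshape(-1,3)*1000
k=L[(L[:,1]>135)&(L[:,1]<215)&(L[:,2]>60)&(L[:,2]<200)&(abs(L[:,0])<150)];print(len(k),np.round(np.median(k,0)))
k=L[(L[:,1]>85)&(L[:,1]<113)&(L[:,2]>230)&(L[:,2]<310)&(abs(L[:,0])<150)];print(len(k),np.round(np.median(k,0)))
E
```

```text
time_s: 8.47
position: [0.6451, 0.1057, 0.3117]
orientation: [-0.057, 0.998, 0.001, 0.001]
ft_force: [-2.2, -0.1, 10.5]
grip_width: 0.0423
122 [ 43. 175. 144.]
46 [ 58.  97. 286.]
```

```bash
python3 -m handwheel '[[0.004,0,0,0,0,0,30],[0.004,0,0,0,0,0,30],[0.003,0,0.001,0,0,0,30],[0.002,0,0,0,0,0,30],[0,0,0,0,0,0,30]]'
python3 - <<'E'
from h import *
p=bot.get_image('top')
P=pts(p)[120:270,130:280];a=np.radians(YAW)
ex=np.array([np.cos(a),np.sin(a)]);ey=np.array([-ex[1],ex[0]])
L=np.dstack([(P[...,:2]-ORG)@ex,(P[...,:2]-ORG)@ey,P[...,2]]).reshape(-1,3)*1000
k=L[(L[:,1]>135)&(L[:,1]<215)&(L[:,2]>60)&(L[:,2]<200)&(abs(L[:,0])<150)];print(len(k),np.round(np.median(k,0)))
k=L[(L[:,1]>85)&(L[:,1]<113)&(L[:,2]>230)&(L[:,2]<310)&(abs(L[:,0])<150)];print(len(k),np.round(np.median(k,0)))
E
```

```text
time_s: 8.93
position: [0.6324, 0.1041, 0.3093]
orientation: [-0.057, 0.998, 0.0, 0.001]
ft_force: [-3.0, 3.4, 7.0]
grip_width: 0.0424
123 [ 48. 176. 140.]
36 [ 47.  96. 285.]
```

```bash
python3 -m handwheel '[[0.001,0,0,0,0,0,40],[0,0,0,0,0,0,70],[0,0,0,0,0,0,80],[0,0,0,0,0,0,80],[0,0,-0.02,0,0,0,80],[0,0,-0.035,0,0,0,80],[0,0,-0.03,0,0,0,80]]'
python3 - <<'E'
from h import *
p=bot.get_image('top')
P=pts(p)[120:270,130:280];a=np.radians(YAW)
ex=np.array([np.cos(a),np.sin(a)]);ey=np.array([-ex[1],ex[0]])
L=np.dstack([(P[...,:2]-ORG)@ex,(P[...,:2]-ORG)@ey,P[...,2]]).reshape(-1,3)*1000
k=L[(L[:,1]>135)&(L[:,1]<215)&(L[:,2]>60)&(L[:,2]<200)&(abs(L[:,0])<150)];print(len(k),np.round(np.median(k,0)))
k=L[(L[:,1]>85)&(L[:,1]<113)&(L[:,2]>230)&(L[:,2]<310)&(abs(L[:,0])<150)];print(len(k),np.round(np.median(k,0)))
print(bot.get_state()['joint_pos'])
# next: to model
plan([((.56,-.10,.40),down(165)),((.531,-.3505,.22),down(139))],100)
E
```

```text
time_s: 9.57
position: [0.6315, 0.1025, 0.3939]
orientation: [-0.057, 0.998, -0.0, -0.001]
ft_force: [0.8, 0.3, 0.9]
grip_width: 0.0681
121 [ 48. 176. 140.]
37 [ 47.  97. 284.]
[ 0.20160494  0.51359626 -0.80554167  1.21295471  0.36390908  1.55059416
  1.14343919]
[[0.014,-0.028,0,0,0,3.1,100],[0.012,-0.028,0,0,0,3.0,100],[0.01,-0.029,0,0,0.2,3.1,100],[0.009,-0.03,0,0,0,3.1,100],[0.008,-0.03,0,0,0,3.0,100],[0.005,-0.03,0,0,0,3.1,100],[0.005,-0.031,0,0,0,3.1,100],[-0.004,-0.028,0.02,0,0,2.9,100]]
[[-0.006,-0.027,0.02,0,0,2.9,100],[-0.007,-0.027,0.02,0,0,2.9,100],[-0.008,-0.027,0.02,0,0,2.8,100],[-0.009,-0.027,0.02,0,0,2.9,100],[-0.011,-0.026,0.019,0,0,2.9,100],[-0.012,-0.025,0.02,0,0,2.9,100],[-0.014,-0.024,0.02,0.2,0,2.9,100],[-0.014,-0.024,0.02,0,0,2.9,100]]
```

Lid stands on its own (lid edge and knee did not move). To the model.

```bash
python3 -m handwheel '[[0.014,-0.028,0,0,0,3.1,100],[0.012,-0.028,0,0,0,3.0,100],[0.01,-0.029,0,0,0,3.1,100],[0.009,-0.03,0,0,0,3.1,100],[0.008,-0.03,0,0,0,3.0,100],[0.005,-0.03,0,0,0,3.1,100],[0.005,-0.031,0,0,0,3.1,100],[-0.004,-0.028,0.02,0,0,2.9,100]]'
python3 -m handwheel '[[-0.006,-0.027,0.02,0,0,2.9,100],[-0.007,-0.027,0.02,0,0,2.9,100],[-0.008,-0.027,0.02,0,0,2.8,100],[-0.009,-0.027,0.02,0,0,2.9,100],[-0.011,-0.026,0.019,0,0,2.9,100],[-0.012,-0.025,0.02,0,0,2.9,100],[-0.014,-0.024,0.02,0,0,2.9,100],[-0.014,-0.024,0.02,0,0,2.9,100]]'
python3 - <<'E'
from h import *
s=bot.get_state();p=bot.get_image('wrist');P=pts(p,s);cv2.imwrite('pics/w3.png',p['frame'])
for d in bot.silhouettes(p,'model'):
    m=d['mask']&(p['range_z']>0);B=P[m];B=B[B[:,2]>.012];r=cv2.minAreaRect((B[:,:2]*1000).astype(np.float32));print(d['confidence'],d['point'],r,cv2.boxPoints(r).round().tolist(),np.percentile(B[:,2],98))
    t=B[B[:,2]>.029];print(t.mean(0),B.mean(0))
E
```

```text
time_s: 10.28
position: [0.5553, -0.1304, 0.3763]
orientation: [0.157, 0.988, -0.001, 0.003]
ft_force: [1.1, 0.1, -0.6]
grip_width: 0.0854
time_s: 10.95
position: [0.5291, -0.3526, 0.213]
orientation: [0.351, 0.936, -0.0, -0.0]
ft_force: [0.4, 0.1, -0.6]
grip_width: 0.0857
0.91 [180.1, 134.9] ((445.815185546875, -460.7910461425781), (54.05373001098633, 68.19239807128906), 88.00829315185547) [[411.0, -487.0], [479.0, -489.0], [481.0, -435.0], [413.0, -433.0]] 0.03669645899224388
[ 0.44555377 -0.45988904  0.03461631] [ 0.44811629 -0.45790218  0.02874648]
0.77 [181.7, 248.7] ((540.2662353515625, -358.3514404296875), (53.88417434692383, 68.0010757446289), 48.69265365600586) [[497.0, -356.0], [548.0, -401.0], [584.0, -361.0], [533.0, -316.0]] 0.036546010173787204
[ 0.53973958 -0.35803464  0.03476439] [ 0.53615191 -0.35475037  0.0290933 ]
```

View pics/w3.png

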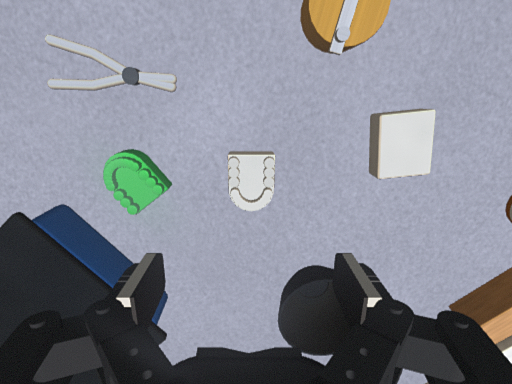

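```bash
python3 -c "
from h import *
plan([((.5302,-.350,.06),down(139)),((.5302,-.350,.008),down(139))],100)"
```

```text
[[0,0.002,0.03,0,0,0,100],[0,0.002,0.03,0,0,-0.2,100],[0,0.001,0.03,-0.2,-0.2,0,100],[0,0.002,0.03,0,0,-0.2,100],[0,0.002,0.03,0,0,0,100],[0,0,0.026,0,0,0,100],[0,0,0.026,0,0,0,100]]
```

```bash
python3 -m handwheel '[[0,0.001,0.03,0,0,0,100],[0,0.001,0.03,0,0,0,100],[0,0.001,0.03,0,0,0,100],[0,0.001,0.03,0,0,0,100],[0,0,0.03,0,0,0,100],[0,0,0.026,0,0,0,100],[0,0,0.02,0,0,0,100],[0,0,0,0,0,0,100]]'
python3 -c "
from h import *
s=bot.get_state();p=np.array(s['position']);print(R.from_quat(s['orientation']).as_matrix().T@(np.array([.5302,-.350,.009])-p))"
```

```text
time_s: 11.72
position: [0.53, -0.3464, 0.0143]
orientation: [0.35, 0.937, 0.001, -0.003]
ft_force: [-1.1, -0.3, -0.4]
grip_width: 0.0856
[-0.00255914 -0.00262408  0.00524782]
```

```bash
python3 -m handwheel '[[-0.002,-0.002,0.005,0,0,0,100],[0,0,0,0,0,0,40],[0,0,0,0,0,0,40],[0,0,0,0,0,0,40],[0,0,0,0,0,0,40],[0,0,0,0,0,0,40]]' 40
python3 -m handwheel '[[0,0,-0.02,0,0,0,40],[0,0,-0.03,0,0,0,40],[0,0,-0.03,0,0,0,40],[0,0,0,0,0,0,40]]'
python3 - <<'E'
from h import *
s=bot.get_state();p=bot.get_image('scene');P=pts(p,s);cv2.imwrite('pics/s4.png',cv2.resize(p['frame'][150:310,80:240],None,fx=4,fy=4))
a=np.radians(YAW)
plan([((.52,-.2,.27),down(155)),(cw(-.037,0,.27),down(186.8))],40)
E
```

```text
time_s: 12.22
position: [0.5333, -0.3512, 0.0151]
orientation: [0.35, 0.937, -0.0, 0.001]
ft_force: [-1.0, 0.7, 5.7]
grip_width: 0.0526
time_s: 12.55
position: [0.5357, -0.3518, 0.0999]
orientation: [0.35, 0.937, -0.001, 0.005]
ft_force: [2.0, -0.7, -1.1]
grip_width: 0.0526
[[0.016,0.015,-0.025,0,0,-2.3,40],[0.015,0.016,-0.024,0,0,-2.3,40],[0.014,0.016,-0.025,0,0.2,-2.3,40],[0.014,0.017,-0.025,0,0,-2.2,40],[0.013,0.017,-0.025,0,0,-2.3,40],[0.012,0.018,-0.024,0,0,-2.3,40],[0.012,0.018,-0.025,0,0.2,-2.3,40],[0.011,0.031,0,0,0,-3.5,40]]
[[0.01,0.031,0,0,0,-3.6,40],[0.008,0.032,0,0,0,-3.5,40],[0.005,0.032,0,0,0,-3.5,40],[0.004,0.032,0,0,0,-3.6,40],[0.001,0.033,0,0,0,-3.5,40],[0,0.033,0,0,0,-3.5,40],[-0.002,0.032,0,0,0,-3.6,40],[-0.005,0.033,0,0,0,-3.5,40]]
```

View pics/s4.png

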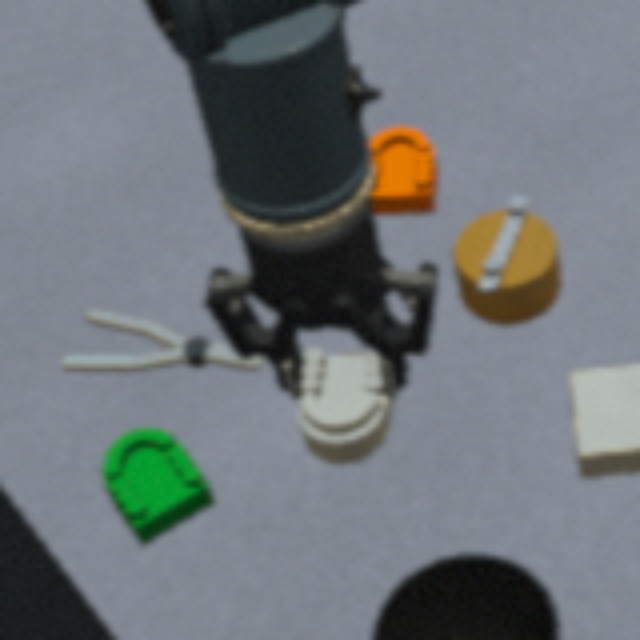

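```bash
python3 -m handwheel '[[0.016,0.015,-0.025,0,0,-2.3,40],[0.015,0.016,-0.024,0,0,-2.3,40],[0.014,0.016,-0.025,0,0,-2.3,40],[0.014,0.017,-0.025,0,0,-2.2,40],[0.013,0.017,-0.025,0,0,-2.3,40],[0.012,0.018,-0.024,0,0,-2.3,40],[0.012,0.018,-0.025,0,0,-2.3,40],[0.011,0.031,0,0,0,-3.5,40]]'
python3 -m handwheel '[[0.01,0.031,0,0,0,-3.6,40],[0.008,0.032,0,0,0,-3.5,40],[0.005,0.032,0,0,0,-3.5,40],[0.004,0.032,0,0,0,-3.6,40],[0.001,0.033,0,0,0,-3.5,40],[0,0.033,0,0,0,-3.5,40],[-0.002,0.032,0,0,0,-3.6,40]]'
python3 - <<'E'
from h import *
s=bot.get_state();p=bot.get_image('scene');cv2.imwrite('pics/s5.png',cv2.resize(p['frame'][50:260,180:400],None,fx=3,fy=3))
plan([(cw(-.037,0,.25),down(186.8)),(cw(-.037,0,.12),down(186.8))],40,s=s,step=.03)
E
```

```text
time_s: 13.27
position: [0.5225, -0.168, 0.2703]
orientation: [0.187, 0.982, -0.001, 0.003]
ft_force: [0.5, 0.6, -1.5]
grip_width: 0.0526
time_s: 13.85
position: [0.5383, 0.0623, 0.2659]
orientation: [-0.03, 1.0, -0.0, -0.0]
ft_force: [0.3, 0.0, -1.4]
grip_width: 0.0523
[[-0.003,0.015,0.008,0,0,-1.7,40],[-0.004,0.015,0.008,0,0,-1.6,40],[0,0,0.026,0,0,0,40],[0,0,0.026,0,0,0,40],[0,0,0.026,0,0,0,40],[0,0,0.026,0,0,0,40],[0,0,0.026,0,0,0,40]]
```

View pics/s5.png

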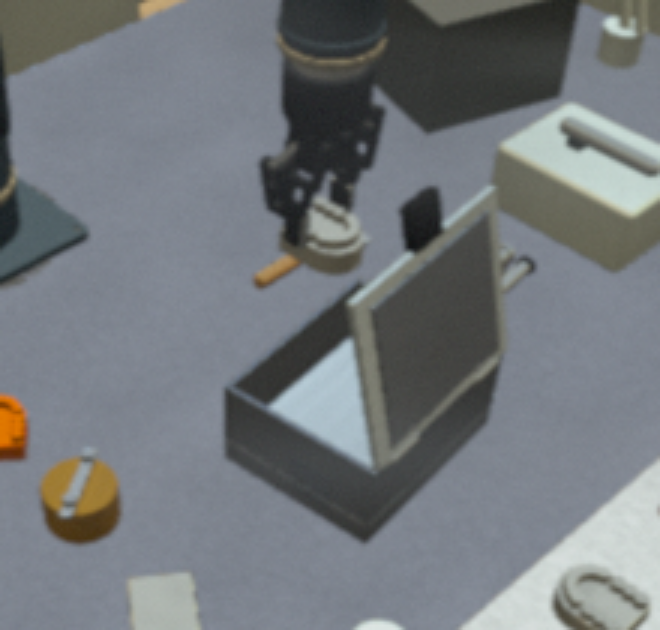

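```bash
python3 -m handwheel '[[-0.003,0.015,0.008,0,0,-1.7,40],[-0.004,0.015,0.008,0,0,-1.6,40],[0,0,0.026,0,0,0,40],[0,0,0.026,0,0,0,40],[0,0,0.026,0,0,0,40],[0,0,0.026,0,0,0,40],[0,0,0.02,0,0,0,40],[0,0,0,0,0,0,40]]'
python3 - <<'E'
from h import *
s=bot.get_state();p=bot.get_image('scene');cv2.imwrite('pics/s6.png',cv2.resize(p['frame'][50:260,180:400],None,fx=3,fy=3))
plan([(cw(-.037,0,.053),down(186.8))],40,s=s,step=.015)
E
```

```text
time_s: 14.57
position: [0.5411, 0.09, 0.1224]
orientation: [-0.058, 0.998, -0.001, -0.003]
ft_force: [-0.9, -0.2, -1.3]
grip_width: 0.0523
[[-0.001,0.001,0.014,0,0,0,40],[0,0,0.014,0,-0.2,0,40],[-0.001,0.001,0.014,0,0,0,40],[0,0,0.014,0,0,0,40],[-0.001,0.001,0.013,0,-0.2,-0.2,40]]
```

View pics/s6.png

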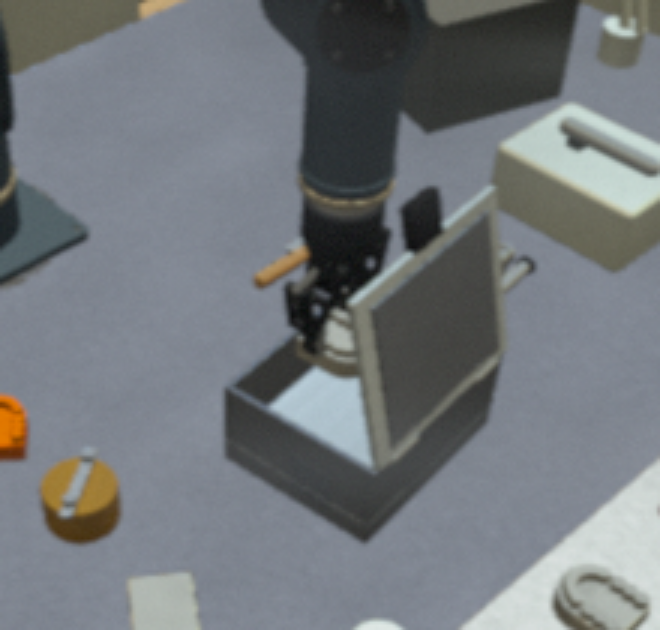

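```bash
python3 -m handwheel '[[0,0,0.016,0,0,0,40],[0,0,0.016,0,0,0,40],[0,0,0.014,0,0,0,40],[0,0,0.012,0,0,0,40],[0,0,0.006,0,0,0,40],[0,0,0.003,0,0,0,40],[0,0,0,0,0,0,40]]'
python3 -m handwheel '[[0,0,0.002,0,0,0,40],[0,0,0,0,0,0,40]]'
```

```text
time_s: 15.2
position: [0.5438, 0.0914, 0.0595]
orientation: [-0.058, 0.998, -0.0, 0.0]
ft_force: [0.2, 0.1, -1.3]
grip_width: 0.0529
time_s: 15.37
position: [0.544, 0.0915, 0.0578]
orientation: [-0.058, 0.998, 0.0, 0.0]
ft_force: [-0.3, -0.1, -1.4]
grip_width: 0.0526
```

```bash
python3 -m handwheel '[[0,0,0.002,0,0,0,40],[0,0,0.002,0,0,0,40],[0,0,0,0,0,0,40]]'
python3 -m handwheel '[[0,0,0.001,0,0,0,40],[0,0,0,0,0,0,40]]'
python3 -m handwheel '[[0,0,0.001,0,0,0,40],[0,0,0,0,0,0,40]]'
```

```text
time_s: 15.62
position: [0.5435, 0.0912, 0.0531]
orientation: [-0.058, 0.998, -0.0, -0.0]
ft_force: [0.0, 0.0, -2.0]
grip_width: 0.0528
time_s: 15.78
position: [0.5436, 0.0913, 0.0522]
orientation: [-0.058, 0.998, 0.0, -0.0]
ft_force: [0.2, 0.3, -0.8]
grip_width: 0.0525
time_s: 15.95
position: [0.5436, 0.0913, 0.0512]
orientation: [-0.058, 0.998, -0.0, -0.0]
ft_force: [0.9, 0.5, -1.6]
grip_width: 0.0526
```

```bash
python3 -m handwheel '[[0,0,0.001,0,0,0,40],[0,0,0,0,0,0,40]]'
python3 -m handwheel '[[0,0,0.001,0,0,0,40],[0,0,0,0,0,0,40]]'
python3 -m handwheel '[[0,0,0.001,0,0,0,40],[0,0,0,0,0,0,40]]'
```

```text
time_s: 16.12
position: [0.5437, 0.0914, 0.0502]
orientation: [-0.058, 0.998, 0.0, 0.0]
ft_force: [0.5, 0.6, -0.6]
grip_width: 0.0527
time_s: 16.28
position: [0.5437, 0.0914, 0.0501]
orientation: [-0.058, 0.998, -0.0, 0.0]
ft_force: [-2.5, -1.7, 9.1]
grip_width: 0.0523
time_s: 16.45
position: [0.5437, 0.0914, 0.05]
orientation: [-0.058, 0.998, -0.001, 0.001]
ft_force: [-6.2, -3.2, 22.6]
grip_width: 0.0527
```

```bash
python3 -m handwheel '[[0,0,-0.002,0,0,0,40],[0,0,0,0,0,0,75],[0,0,0,0,0,0,90],[0,0,0,0,0,0,90],[0,0,0,0,0,0,90],[0.002,0,-0.015,0,0,0,90],[0.002,0,-0.03,0,0,0,90],[0.002,0,-0.035,0,0,0,90]]'
python3 -m handwheel '[[0.002,0,-0.038,0,0,0,90],[0.002,0,-0.038,0,0,0,90],[0.002,0,-0.038,0,0,0,90],[0,0,0,0,0,0,90]]'
python3 - <<'E'
from h import *
s=bot.get_state();p=bot.get_image('wrist');P=pts(p,s);cv2.imwrite('pics/w7.png',p['frame'])
for d in bot.silhouettes(p,'model'):
    m=d['mask']&(p['range_z']>0);B=P[m];print(d['confidence'],d['point'],B.mean(0),np.percentile(B[:,2],[2,50,98]),cv2.minAreaRect((B[:,:2]*1000).astype(np.float32)))
p=bot.get_image('scene');cv2.imwrite('pics/s7.png',cv2.resize(p['frame'][50:260,180:400],None,fx=3,fy=3))
E
```

```text
time_s: 17.12
position: [0.5363, 0.0904, 0.1295]
orientation: [-0.058, 0.998, 0.0, -0.002]
ft_force: [0.1, -0.5, -0.1]
grip_width: 0.077
time_s: 17.45
position: [0.534, 0.0919, 0.251]
orientation: [-0.058, 0.998, 0.001, 0.005]
ft_force: [0.7, 0.1, 0.3]
grip_width: 0.0769
0.58 [184.9, 246.4] [0.54792355 0.09208577 0.06323934] [0.04311499 0.06065525 0.07161183] ((554.1919555664062, 91.59092712402344), (67.47537994384766, 57.10348129272461), 6.199638843536377)
```

View pics/w7.png

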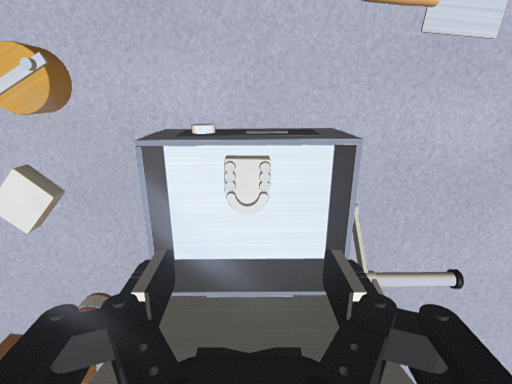

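View pics/s7.png

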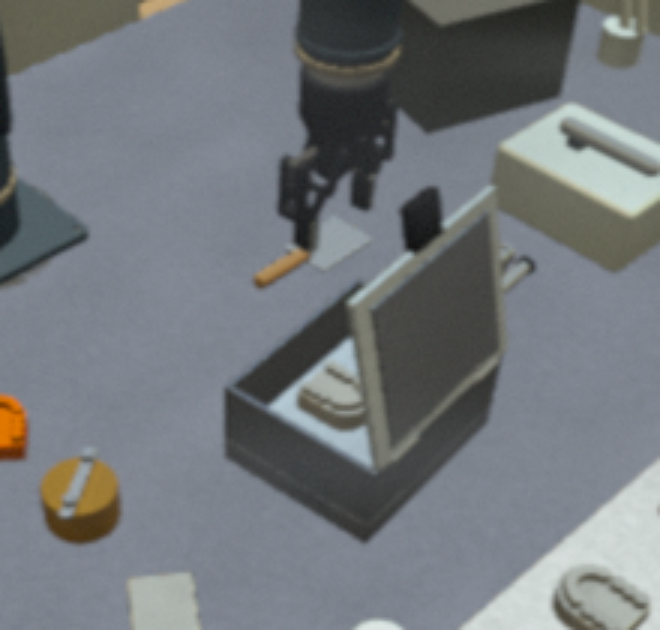

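```bash
python3 -c "
from h import *
plan([(cw(-.055,.19,.29),down(125)),(cw(.050,.192,.24),down(96.8))],90)"
```

```text
[[0.001,0.019,-0.005,0,0,6.2,90],[0.002,0.019,-0.004,0,0,6.1,90],[0.005,0.019,-0.005,0,0,6.2,90],[0.007,0.018,-0.004,0,0,6.1,90],[0.008,0.017,-0.005,0,0,6.2,90],[0.011,0.016,-0.005,0,0,6.2,90],[0.012,0.015,-0.004,0,0,6.1,90],[0.014,0.014,-0.005,0,0,6.2,90]]
[[0.015,0.012,-0.004,0,0,6.1,90],[0.016,0.01,-0.005,0,0,6.2,90],[-0.01,0.019,0.01,0,0,5.6,90],[-0.007,0.019,0.01,0,0,5.7,90],[-0.006,0.021,0.01,0,0,5.6,90],[-0.004,0.02,0.01,0,0,5.7,90],[-0.002,0.021,0.01,0,0,5.6,90]]
```

```bash
python3 -m handwheel '[[0.001,0.019,-0.005,0,0,6.2,90],[0.002,0.019,-0.004,0,0,6.1,90],[0.005,0.019,-0.005,0,0,6.2,90],[0.007,0.018,-0.004,0,0,6.1,90],[0.008,0.017,-0.005,0,0,6.2,90],[0.011,0.016,-0.005,0,0,6.2,90],[0.012,0.015,-0.004,0,0,6.1,90],[0.014,0.014,-0.005,0,0,6.2,90]]'
python3 -m handwheel '[[0.015,0.012,-0.004,0,0,6.1,90],[0.016,0.01,-0.005,0,0,6.2,90],[-0.01,0.019,0.01,0,0,5.6,90],[-0.007,0.019,0.01,0,0,5.7,90],[-0.006,0.021,0.01,0,0,5.6,90],[-0.004,0.02,0.01,0,0,5.7,90],[-0.002,0.021,0.01,0,0,5.6,60],[0,0,0,0,0,0,60]]'
python3 - <<'E'
from h import *
s=bot.get_state();p=bot.get_image('wrist');P=pts(p,s);cv2.imwrite('pics/w8.png',p['frame'])
a=np.radians(YAW);ex=np.array([np.cos(a),np.sin(a)]);ey=np.array([-ex[1],ex[0]])
L=np.dstack([(P[...,:2]-ORG)@ex,(P[...,:2]-ORG)@ey,P[...,2]]).reshape(-1,3)*1000
k=L[(L[:,1]>135)&(L[:,1]<222)&(L[:,2]>100)&(L[:,2]<160)&(abs(L[:,0])<120)];print(len(k),np.round([np.median(k,0),k.min(0),k.max(0)]))
T=k[k[:,2]>np.percentile(k[:,2],70)];print(np.median(T,0))
q=np.array(s['position']);print('tcp case',(q[:2]-ORG)@ex,(q[:2]-ORG)@ey,q[2],s['joint_pos'])
p=bot.get_image('scene');cv2.imwrite('pics/s8.png',cv2.resize(p['frame'][20:260,180:420],None,fx=2.5,fy=2.5))
E
```

```text
time_s: 18.27
position: [0.5079, 0.2427, 0.2795]
orientation: [0.366, 0.93, -0.001, -0.001]
ft_force: [-0.0, 0.7, 0.1]
grip_width: 0.077
time_s: 18.93
position: [0.6087, 0.2925, 0.235]
orientation: [0.667, 0.745, -0.003, -0.0]
ft_force: [-0.8, -1.1, -1.0]
grip_width: 0.0542
1451 [[ 50. 180. 141.]
 [ 40. 135. 129.]
 [ 59. 214. 146.]]
[ 49.81047803 187.42027745 142.81720457]
tcp case 0.051575652309111625 0.19019543175419448 0.23496136605699702 [-0.28346012  0.59819216 -0.4144489   1.41406419  0.2477534   1.18665959
 -0.61658875]
```

View pics/w8.png

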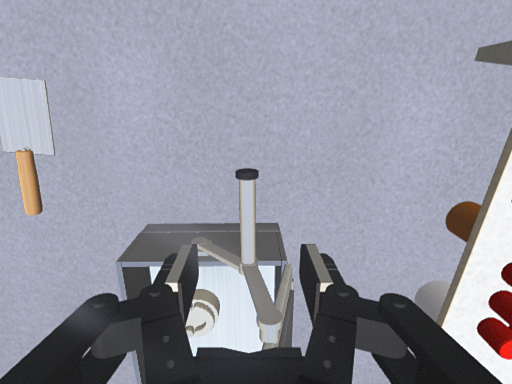

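View pics/s8.png

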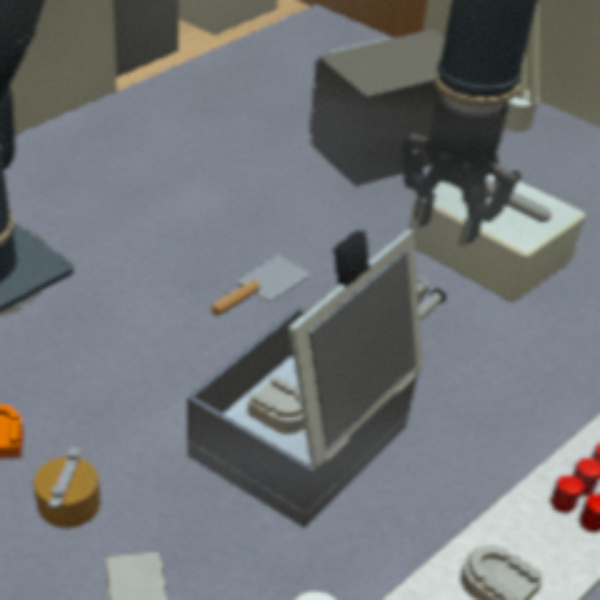

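```bash
python3 -m handwheel '[[0,0,0.03,0,0,0,60],[0,0,0.03,0,0,0,60],[0,0,0.03,0,0,0,60],[0,0,0.02,0,0,0,60],[0,-0.001,0.003,0,0,0,60],[0,0,0,0,0,0,60]]' 40
python3 - <<'E'
from h import *
s=bot.get_state();p=bot.get_image('wrist');cv2.imwrite('pics/w9.png',p['frame'])
a=np.radians(YAW);ex=np.array([np.cos(a),np.sin(a)]);ey=np.array([-ex[1],ex[0]])
q=np.array(s['position']);print('tcp case',(q[:2]-ORG)@ex,(q[:2]-ORG)@ey,q[2])
p=bot.get_image('scene');cv2.imwrite('pics/s9.png',cv2.resize(p['frame'][20:260,180:420],None,fx=2.5,fy=2.5))
E
```

```text
time_s: 19.53
position: [0.6042, 0.2936, 0.1264]
orientation: [0.663, 0.749, -0.001, -0.001]
ft_force: [-0.8, -0.5, 0.1]
grip_width: 0.0511
tcp case 0.04729624926917323 0.19185566182106753 0.12638004593652494
```

View pics/w9.png

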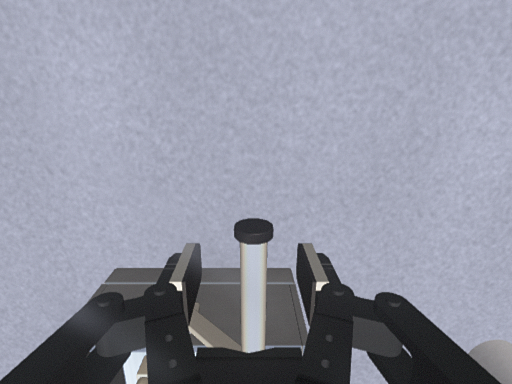

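View pics/s9.png

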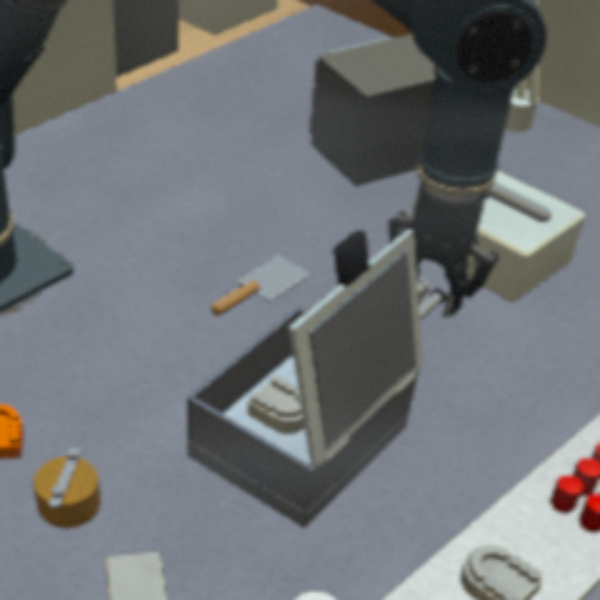

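```bash
python3 -m handwheel '[[0,0.003,0.006,0,0,0,40],[0,0,0,0,0,0,0],[0,0,0,0,0,0,0],[0,0,0,0,0,0,0],[0,0,0,0,0,0,0],[0,0,0,0,0,0,0]]' 40
python3 - <<'E'
from h import *
s=bot.get_state()
a=np.radians(YAW);ex=np.array([np.cos(a),np.sin(a)]);ey=np.array([-ex[1],ex[0]])
q=np.array(s['position']);print('tcp case',(q[:2]-ORG)@ex,(q[:2]-ORG)@ey,q[2],s['grip_width'])
# arc: angle from 2.38 to .04 ; tool y=+case x, tool z = down
prev=np.array([-76*np.cos(2.38),76*np.sin(2.38)])
for th in np.arange(2.30,-.01,-.08):
    c=np.array([-76*np.cos(th),76*np.sin(th)]);d=np.round(c-prev);prev=prev+d;print(round(th,2),int(d[0]),int(-d[1]),end=' | ')
E
```

```text
time_s: 20.13
position: [0.6069, 0.294, 0.122]
orientation: [0.664, 0.748, -0.001, -0.001]
ft_force: [-8.4, -2.1, 6.7]
grip_width: 0.0124
tcp case 0.04996870210165441 0.1919508857516573 0.12197126824321564 0.012448707075146738
2.3 -4 -4 | 2.22 -5 -4 | 2.14 -5 -4 | 2.06 -5 -3 | 1.98 -6 -2 | 1.9 -5 -2 | 1.82 -6 -2 | 1.74 -6 -1 | 1.66 -6 -1 | 1.58 -6 -1 | 1.5 -6 1 | 1.42 -6 0 | 1.34 -6 1 | 1.26 -6 2 | 1.18 -6 2 | 1.1 -5 3 | 1.02 -6 3 | 0.94 -5 3 | 0.86 -5 4 | 0.78 -4 4 | 0.7 -4 4 | 0.62 -4 5 | 0.54 -3 5 | 0.46 -3 6 | 0.38 -3 5 | 0.3 -2 6 | 0.22 -1 6 | 0.14 -1 6 | 0.06 -1 6 |
```

```bash
python3 -m handwheel '[[0,0,0,0,0,0,0],[0,-0.004,-0.004,0,0,0,0],[0,-0.005,-0.004,0,0,0,0],[0,-0.005,-0.004,0,0,0,0],[0,-0.005,-0.003,0,0,0,0],[0,-0.006,-0.002,0,0,0,0]]' 60
python3 - <<'E'
from h import *
s=bot.get_state()
a=np.radians(YAW);ex=np.array([np.cos(a),np.sin(a)]);q=np.array(s['position']);x=(q[:2]-ORG)@ex+.0045;z=q[2]-.0815+.013;print(x,z,np.hypot(x,z),np.arctan2(z,-x))
p=bot.get_image('top')
p=bot.get_image('scene');cv2.imwrite('pics/s10.png',cv2.resize(p['frame'][20:260,180:420],None,fx=2.5,fy=2.5))
E
```

```text
time_s: 20.63
position: [0.5854, 0.2914, 0.1397]
orientation: [0.664, 0.748, 0.002, 0.001]
ft_force: [6.8, 0.6, 6.0]
grip_width: 0.0117
0.03278054994881872 0.07119412950998816 0.07837836775304756 2.0022972933173033
```

View pics/s10.png

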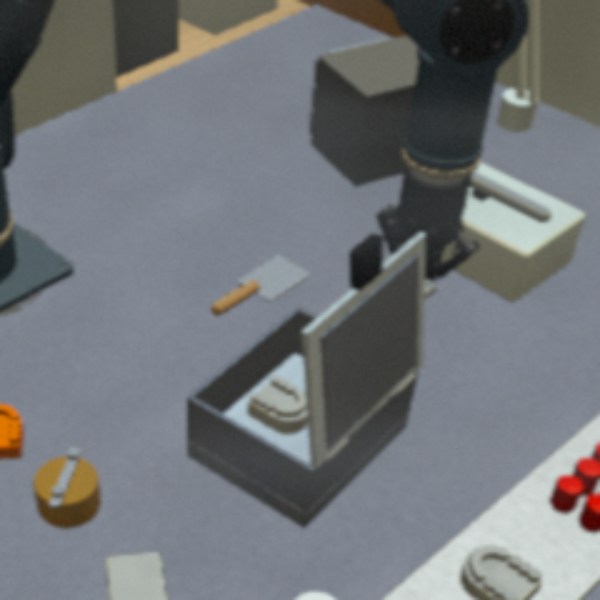

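Knee drawn past straight and the lid lifted. Follow the arc.

```bash
python3 -m handwheel '[[0,-0.005,-0.002,0,0,0,0],[0,-0.006,-0.002,0,0,0,0],[0,-0.006,-0.001,0,0,0,0],[0,-0.006,-0.001,0,0,0,0],[0,-0.006,-0.001,0,0,0,0],[0,-0.006,0.001,0,0,0,0],[0,-0.006,0,0,0,0,0]]'
python3 - <<'E'
from h import *
s=bot.get_state()
a=np.radians(YAW);ex=np.array([np.cos(a),np.sin(a)]);q=np.array(s['position']);x=(q[:2]-ORG)@ex+.0045;z=q[2]-.0815+.013;print(x,z,np.hypot(x,z),np.arctan2(z,-x))
p=bot.get_image('scene');cv2.imwrite('pics/s11.png',cv2.resize(p['frame'][20:260,180:420],None,fx=2.5,fy=2.5))
E
```

```text
time_s: 21.32
position: [0.5469, 0.287, 0.1487]
orientation: [0.664, 0.747, 0.004, 0.002]
ft_force: [6.6, -3.9, 18.7]
grip_width: 0.0118
-0.005907210670288714 0.08015892290469931 0.08037629040422742 1.4972355601964031
```

View pics/s11.png

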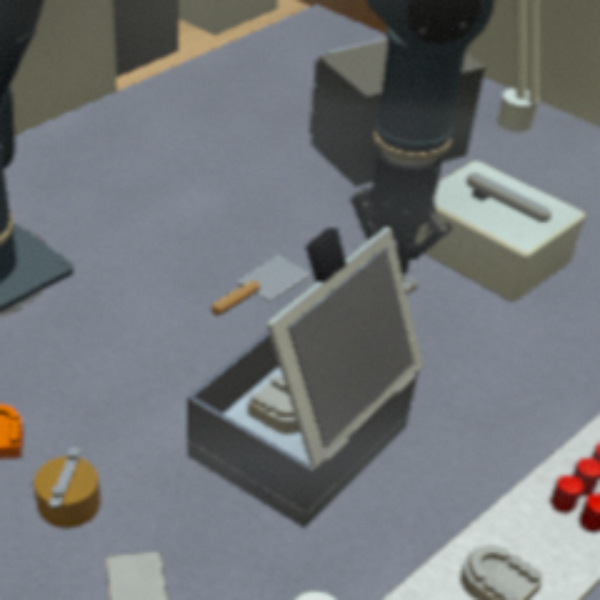

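```bash
python3 -m handwheel '[[0,-0.006,0,0,0,0,0],[0,-0.006,0.001,0,0,0,0],[0,-0.006,0.001,0,0,0,0],[0,-0.005,0.002,0,0,0,0],[0,-0.006,0.003,0,0,0,0],[0,-0.005,0.003,0,0,0,0]]'
python3 - <<'E'
from h import *
s=bot.get_state()
a=np.radians(YAW);ex=np.array([np.cos(a),np.sin(a)]);q=np.array(s['position']);x=(q[:2]-ORG)@ex+.0045;z=q[2]-.0815+.013;print(x,z,np.hypot(x,z),np.arctan2(z,-x))
p=bot.get_image('scene');cv2.imwrite('pics/s12.png',cv2.resize(p['frame'][20:260,180:420],None,fx=2.5,fy=2.5))
p=bot.get_image('wrist');cv2.imwrite('pics/w12.png',p['frame'])
E
```

```text
time_s: 21.87
position: [0.5093, 0.282, 0.1344]
orientation: [0.664, 0.748, 0.0, 0.0]
ft_force: [5.4, -3.3, 7.6]
grip_width: 0.0116
-0.043818195390208564 0.06587100459428058 0.07911399050429847 0.9838013429515744
```

View pics/s12.png

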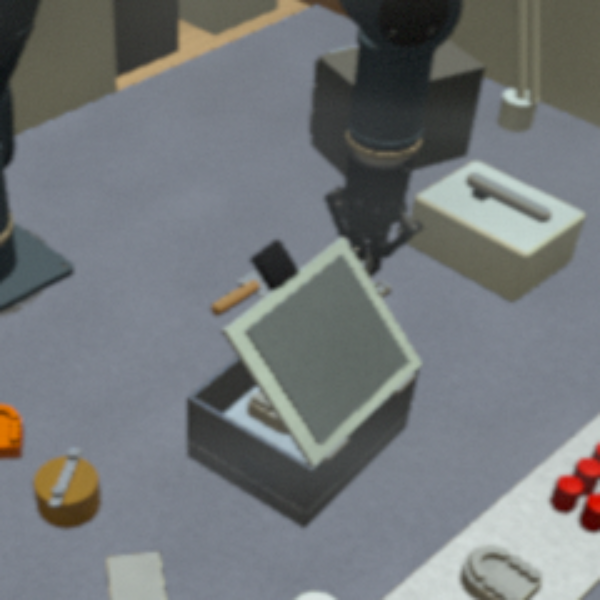

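View pics/w12.png

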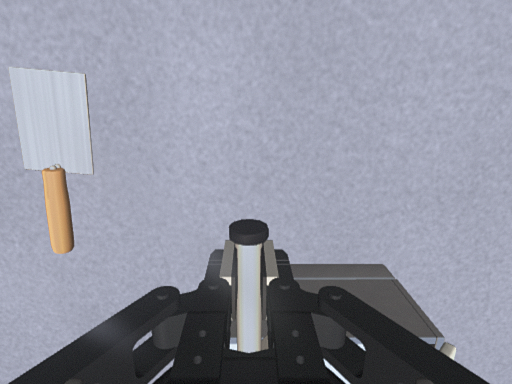

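```bash
python3 -m handwheel '[[0,-0.005,0.003,0,0,0,0],[0,-0.005,0.004,0,0,0,0],[0,-0.004,0.004,0,0,0,0],[0,-0.004,0.004,0,0,0,0],[0,-0.004,0.005,0,0,0,0],[0,-0.003,0.005,0,0,0,0]]'
python3 - <<'E'
from h import *
s=bot.get_state()
a=np.radians(YAW);ex=np.array([np.cos(a),np.sin(a)]);q=np.array(s['position']);x=(q[:2]-ORG)@ex+.0045;z=q[2]-.0815+.013;print(x,z,np.hypot(x,z),np.arctan2(z,-x))
E
```

```text
time_s: 22.47
position: [0.4854, 0.2793, 0.109]
orientation: [0.664, 0.748, 0.001, 0.0]
ft_force: [1.0, -4.7, -2.9]
grip_width: 0.0119
-0.06787362822272824 0.04048646396836229 0.07903153277508054 0.5378403093462651
```

```bash
python3 -m handwheel '[[0,-0.002,0.005,0,0,0,0],[0,-0.002,0.005,0,0,0,0],[0,-0.001,0.005,0,0,0,0],[0,-0.001,0.005,0,0,0,0],[0,-0.001,0.005,0,0,0,0],[0,0,0,0,0,0,0]]'
python3 - <<'E'
from h import *
s=bot.get_state()
a=np.radians(YAW);ex=np.array([np.cos(a),np.sin(a)]);q=np.array(s['position']);x=(q[:2]-ORG)@ex+.0045;z=q[2]-.0815+.013;print(x,z,np.hypot(x,z),np.arctan2(z,-x))
p=bot.get_image('scene');cv2.imwrite('pics/s13.png',cv2.resize(p['frame'][20:260,180:420],None,fx=2.5,fy=2.5))
E
```

```text
time_s: 22.97
position: [0.4774, 0.2782, 0.083]
orientation: [0.664, 0.748, -0.001, -0.0]
ft_force: [2.7, -2.7, -4.2]
grip_width: 0.0114
-0.07594738630848037 0.014517802903873571 0.07732251992948284 0.18887748696397774
```

View pics/s13.png

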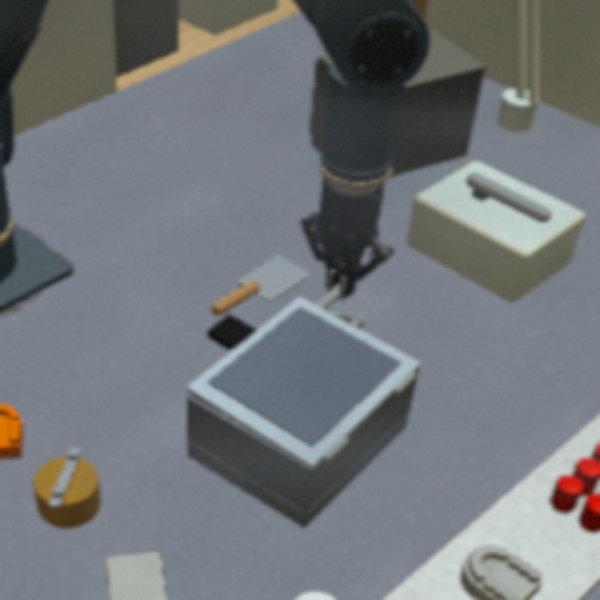

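Nearly shut; go down in 2 mm steps until the force shows it is seated.

```bash
python3 -m handwheel '[[0,0,0.003,0,0,0,0],[0,0,0.003,0,0,0,0],[0,0,0,0,0,0,0]]'
python3 -m handwheel '[[0,0,0.002,0,0,0,0],[0,0,0.002,0,0,0,0],[0,0,0,0,0,0,0]]'
python3 -m handwheel '[[0,0,0.002,0,0,0,0],[0,0,0,0,0,0,0]]'
```

```text
time_s: 23.27
position: [0.4771, 0.2784, 0.0777]
orientation: [0.664, 0.748, -0.001, -0.0]
ft_force: [1.3, -3.1, -1.5]
grip_width: 0.0114
time_s: 23.52
position: [0.4776, 0.2785, 0.0755]
orientation: [0.664, 0.748, 0.0, 0.0]
ft_force: [-4.0, -6.4, 21.3]
grip_width: 0.0116
time_s: 23.68
position: [0.4777, 0.2786, 0.0744]
orientation: [0.664, 0.748, 0.0, 0.001]
ft_force: [-5.7, -8.4, 33.4]
grip_width: 0.0116
```

```bash
python3 -m handwheel '[[0,0,-0.002,0,0,0,0],[0,0,0,0,0,0,0]]'
python3 -m handwheel '[[0,0,0,0,0,0,20],[0,0,0,0,0,0,45],[0,0,0,0,0,0,60],[0,0,0,0,0,0,60],[0,0,-0.01,0,0,0,60],[0,0,-0.03,0,0,0,60],[0,0,-0.035,0,0,0,60],[0,0,-0.035,0,0,0,60]]'
python3 -m handwheel '[[0,0,-0.035,0,0,0,60],[0,0,-0.035,0,0,0,60],[-0.02,-0.03,-0.02,0,0,0,60],[-0.02,-0.03,-0.02,0,0,0,60],[-0.02,-0.03,0,0,0,0,60],[-0.02,-0.03,0,0,0,0,60],[0,0,0,0,0,0,60]]'
python3 - <<'E'
from h import *
a=np.radians(6.8);ex=np.array([np.cos(a),np.sin(a)]);ey=np.array([-ex[1],ex[0]])
for n in ['scene','top']:
    p=bot.get_image(n);P=pts(p).reshape(-1,3)
    cv2.imwrite(f'pics/{n}_end.png',p['frame'])
    P0=np.load(n+'0.npz')['P'].reshape(-1,3)
    for nm,Q in(('start',P0),('end',P)):
        L=np.c_[(Q[:,:2]-ORG)@ex,(Q[:,:2]-ORG)@ey,Q[:,2]]*1000
        k=L[(abs(L[:,1])<100)&(L[:,0]>-85)&(L[:,0]<-60)&(L[:,2]>90)&(L[:,2]<180)]
        b=L[(L[:,1]>140)&(L[:,1]<215)&(abs(L[:,0])<120)&(L[:,2]>70)&(L[:,2]<200)]
        print(n,nm,'lid front z',len(k),np.median(k[:,2]),'bar',len(b),np.median(b,0).round(1))
    for l in ['blank','flask','bowl','jar','pliers','wax_spatula']:
        d=bot.silhouettes(p,l)
        if d: m=d[0]['mask']&(p['range_z']>0);print(l,round(d[0]['confidence'],2),np.round(np.median(P[m.ravel()],0),3))
E
```

```text
time_s: 23.85
position: [0.4775, 0.2785, 0.0759]
orientation: [0.664, 0.748, 0.0, 0.0]
ft_force: [-3.6, -6.8, 17.6]
grip_width: 0.0112
time_s: 24.52
position: [0.477, 0.2786, 0.1858]
orientation: [0.664, 0.748, -0.001, -0.001]
ft_force: [1.4, 0.7, -0.7]
grip_width: 0.051
time_s: 25.1
position: [0.3631, 0.1809, 0.2949]
orientation: [0.664, 0.748, -0.002, 0.001]
ft_force: [1.0, -0.4, -0.8]
grip_width: 0.0512
scene start lid front z 327 119.46336542112512 bar 78 [-78.1 178.8  89.8]
scene end lid front z 327 119.1667032229171 bar 78 [-78.5 182.4  89.5]
blank 0.66 [ 0.626 -0.206  0.029]
flask 0.96 [ 0.477 -0.183  0.045]
bowl 0.71 [ 0.691 -0.385  0.04 ]
jar 0.88 [ 0.802 -0.128  0.072]
pliers 0.74 [ 0.802 -0.127  0.073]
wax_spatula 0.63 [0.583 0.084 0.12 ]
top start lid front z 533 118.79583338251787 bar 106 [-82.  179.1  89.6]
top end lid front z 537 118.73843227384029 bar 105 [-81.4 177.4  90.3]
blank 0.81 [ 0.617 -0.199  0.029]
flask 0.91 [ 0.463 -0.174  0.047]
bowl 0.74 [ 0.721 -0.403  0.034]
jar 0.83 [ 0.788 -0.113  0.071]
pliers 0.83 [ 0.345 -0.394  0.01 ]
wax_spatula 0.47 [0.329 0.216 0.016]
```

```bash
python3 -c "
import cv2;a=cv2.imread('pics/scene_end.png');cv2.imwrite('pics/e.png',cv2.resize(a[40:300,80:420],None,fx=2.2,fy=2.2))"
```

```text
(no output)
```

View pics/e.png

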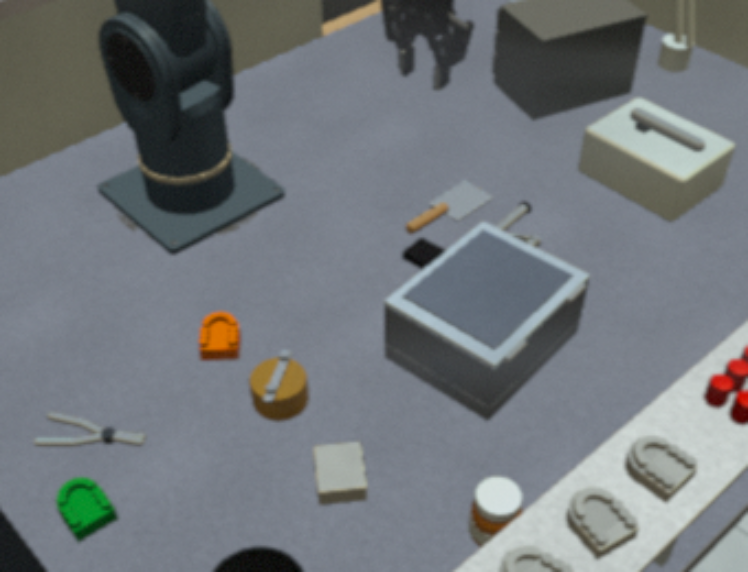

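Lid and bar heights match the shut state at the start to within a millimetre. The bystanders are unmoved and the robot is clear of everything.

```bash
python3 -c "
from workcell import bot
print(bot.hand_in())"
```

```text
the job is handed in; nothing more can be done
None
```

The job is done and handed in at about 26 s of the 72 s allowed; the hand-in gave no verdict.

**What I did:**
- I raised the lid by its lip to the stop. I let it sink until the stay locked and released it; the lid and knee did not move after release.
- I set the white plaster model, teeth up, on the box floor with a slow touch-down and let go. A wrist picture showed it upright.
- I drew the knee bar forward, which lifted the lid and folded the knee. I then lowered the lid by the bar until it seated, released it and moved clear.

**Last checks:**
- **Lid:** its front height is 119.2 mm now against 119.5 mm at the start in the scene view, and 118.7 against 118.8 mm in the top view, so it is shut.
- **Knee bar:** its height and fore-aft position are within about 1 mm of where they started, so the stay is folded.
- **Bystanders:** blank, flask, bowl, jar and pliers are within about 2 mm of their starting places. The network gave unusable spatula readings in both end views and mistook the jar for the pliers in the scene view. In the final picture the spatula still lies in its place, and the pliers' top-view reading matched.
- **Not checked:** once the lid was shut I could not see the model inside. I never measured the lid's closing speed; the bar was held down to the seat, where the wrist force peaked at about 33 N against the 120 N limit.

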